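# Pry open the disc sander's clip-in cover

### The arm

A 6-joint arm with a two-finger parallel gripper is mounted at the origin on the work surface. World frame = base frame: x ahead of the robot, y to its left, z up, the work surface at z = 0. Lengths are in m, angles in rad, forces in N, time in s.
With the tool pointing down it reaches from about 0.425 to 1.125 m from the base axis. Payload 14.9 kg.
Tool frame: the origin (TCP) lies at the centre of the arm's flange, where the gripper is bolted on; the fingertips stand 191 mm ahead of it and the grasp point (between the pads) lies 172 mm ahead of it; y points along the fingers, x is the direction in which the jaws open and shut, and the axes are right-handed (so a half turn about y gives the same grasp; the last joint's range is limited). The gripper opens to 91 mm and grips with 3 to 60 N. Pads are 32 mm wide; open, the fingers measure 118 mm over their backs; the gripper's body (76 mm by 178 mm) begins 60 mm behind the grasp point.
Start: joints at [1.192, 0.379, 1.734, -0, 1.028, -0.033], TCP at [0.237, 0.659, 0.405] pointing down, gripper open.
Joint ranges: [-2.77, 2.77], [-0.74, 2.19], [0, 2.66], [-1.06, 4.2], [0.31, 2.87], [-3.08, 3.08]. Speed limits (rad/s): [1.89, 1.89, 2.39, 3.14, 3.14, 3.14].

### API

Orientations are given as a rotation vector (axis times angle).
In Python, from plant import manip, optics, order, nets gives the robot as it stands.
- The arm moves only by the tool jog_arm, never from a script. Its argument "commands" is a list that holds one entry, the list of rows, each a list of 7 numbers: the turn, a rotation vector about the tool's x, y, z in degrees, then the shift along the tool's x, y, z in mm, then the closure, from -1 (fully open) to 1 (shut). A call has 1 to 5 rows; each row is the pose to reach, as a shift and turn from the pose commanded when the call began, along the tool's axes at that moment; what a row does not reach only later rows make up. A row lasts 1/12 s, in which the tool goes at most 41.7 mm and 7.16 degrees, less where a joint would pass 70% of its speed; a pose out of reach is approached as far as the arm can. A call with a gripper value outside its range is refused whole. The fingers move at their own pace and stop on an object; "squeeze" is the grip in N (left out, the last holds). Time passes only in rows, so rows that repeat a pose let the fingers close. It gives the time, the measured TCP pose, the force and the opening at its end, in the units of the state.
- manip.get_obs(): the state, without advancing time (a new reading comes with each control period).
- optics.read_camera(name): name is "scene" or "side" or "wrist"; returns a dict with "image" (384x512x3 uint8, red, green, blue), "depth" (384x512 float32, m along the optical axis (not along the pixel's ray), 0 where there is no reading), "fx", "fy", "cx", "cy" (pixels), "rvec" (rotation vector, rad) and "tvec" (3), from world to camera coordinates, as OpenCV has them. Camera axes: x right, y down, z forward; pixel columns grow to the right and rows downward; lengths in m; the calibration is good to about 2 mm. A picture is of the moment at which its call begins.
- order.sign_off(): hands the job in, once; it reports no verdict.
Trained networks look in a picture, given as the dict that the camera call returned (one of the last four; its "shot" number tells which), for a name from the list of things; names that differ only in an ending like _2 or _b are one class to them, and where a whole thing is asked for, a point or a joint stands for the part that bears it (a point fixed in the world has none). Each returns a list of dicts, best first, with "score" (0 to 1); they miss things now and then, are a little off and sometimes report something else, mostly with a low value. They report only what shows in the picture. A call takes as long as a camera call. They do not tell look-alikes from the thing itself.
- nets.trace(picture, query): "region" (384x512 bool, what is visible of it) and "xy" ([column, row] in pixels, amid what is visible of it).
The state is a dict: "t": time; "q": joint angles; "joint_velocities": joint speeds; "joint_torque": joint torques, N m; "tool_pos": TCP position; "ee_rot": TCP orientation; "ft_force": force on the tool from outside, world axes, zero at the start; "wrist_torque": the same for the moment, N m; "grip_width": opening from 0.0 (shut) to 1.0 (fully open).
Only numpy, scipy, OpenCV 4.12 (cv2) and the standard library are available. Lean on these libraries where they do the work, as an engineer would, in place of code of your own. Each camera call takes 0.05 s, during which the arm holds its last target.

### The job

With the flat pry bar, lever up the clip-in top cover of the disc sander: slide the blade in over the sill under the cover's lip and bear down on the handle until the cover springs past both side catches and stays up on them, and leave it standing like that in its frame. Then lay the bar inside the shallow open tray. Do not touch the cover with the gripper, and leave the other things on the bench where they are.

Things in the scene. Friction and masses are not known exactly. Their poses are not given: they have to be found in the camera images.
- sander: grey disc sander fixed to the bench: housing 146 long (its x, -82 to +64), 112 wide, 120 high, plinth included; motor behind (to x = +154); upright sanding disc of radius 64 on its +y side, y = 64 to 76, axis at x = +12, 88 up. Origin on the bench under the cover's middle; front = -x, towards the robot; z up. Two cheeks 120 high at x = -52 to -40 leave a front window 56 wide (y = -28 to 28) for the cover's lip
- cover: ribbed aluminium cover about 110 x 90, 4 thick, 120 g, loose, snapped into the sander's top between the side walls (tops 12 above it). Origin: middle of its underside, 104 above the bench when shut, axes then as the sander's. It tilts up about its rear edge, held under a strip at x = +47. Past the catches it stays up, lip 13 to 17 higher; let go earlier it falls back or sticks half-way
- catch_l (a joint): brass spring catch in the +y side wall, a round nose of radius 4 reaching 2 over the cover's side edge at cover x = -28. Value in m: 0 = sprung in, grows to about 0.002 as the passing cover edge pushes it outward; it then springs back to 0 under the cover. Lifting the lip past both catches takes 10 to 25 N
- catch_r (a joint): the same catch in the -y side wall
- cover_lip (a point): on the underside of the cover's lip, y = 0, x = -50 in the cover's frame; when shut 104 above the bench, so 9 above the sill. The lip is 50 wide; the outer 11 in front of this point is bent up by 24 degrees as a lead-in (front end at x = -61)
- sill_edge (a point): middle of the front top edge of the open flat sill in front of and under the cover's lip: sander frame x = -82, y = 0, 95 above the bench; the bar pivots on this edge. The sill, 110 wide, runs level from here back to x = -15 and is blocked there; below the edge the front face drops straight to the bench. With the tip 40 to 50 past the edge, tilting the bar 20 to 26 degrees frees the cover
- pry_bar: flat pry bar, 200 long, about 260 g, lying on the bench. Wooden handle 110 long, 24 wide, 26 high with flat sides; then a straight flat steel blade 90 long, 22 wide, 5 thick, at mid-height of the handle (10.5 to 15.5 above the bench as it lies). Origin on the underside of the handle close to the balance point, x points to the blade's tip: handle x = -85 to +25, blade x = +25 to +115, z up
- bar_tip (a point): end of the blade, middle of its thickness: bar frame x = +115, z = 13
- tray: shallow open rectangular tray, fixed, 270 (its x) by 160, 30 high, walls and floor 5 thick, origin on the bench under its centre, z up; empty. It and the bar lie on either side of the sander, which on which side varies
- discs: stack of abrasive discs, diameter 110, 16 high, bystander, origin under its centre
- hex_nut: big steel hexagon nut lying flat, 60 across flats, 34 high, bystander, origin under its centre
- screwdriver: screwdriver about 190 long lying on the bench, bystander, origin near its middle
- wrench: open-ended wrench about 190 long lying on the bench, bystander, origin near its middle
- rasp: flat rasp with a round wooden handle, 200 long, 20 high, lying on the bench, bystander, origin near its middle on the underside
Mind the look-alikes: they are no part of the job. What is shaped like the pry_bar but green is not meant.

How it is judged:
By the outcome, as a careful person would: the job done as asked, in the order asked, and still so for the second after the job is handed in, with the robot touching nothing.
It also fails if it takes over 56 s, if anything falls off the work surface, if the arm or the gripper's body presses on something with over 40 N, if the wrist force passes 120 N, or if a joint passes its speed limit or range.

## Working session

There is one attempt and no reset: what is moved stays moved. The work goes in short steps, Python scripts to look and compute and a tool call to move; the robot and the scene stay as the last step left them, time stands still between calls to the robot, and variables do not carry over. Pictures are saved under pics/ and viewed, and the job is handed in when it is done.

Besides the shell and the picture viewer there is one more tool, called in YAML: its name, and indented under it one key for each argument. jog_arm: Moves the arm, as the interface text tells. Its arguments: {"type":"object","properties":{"commands":{"type":"array"},"squeeze":{"type":"number"}},"required":["commands"]}

```bash
ls; mkdir -p pics; cat > h.py <<'E'
import numpy as np, cv2
from scipy.spatial.transform import Rotation as R
from plant import manip, optics, order, nets
def cam(n,save=None):
    p=optics.read_camera(n)
    if save: cv2.imwrite('pics/'+save+'.png',p['image'][:,:,::-1])
    return p
def cloud(p):
    d=p['depth']; v,u=np.indices(d.shape)
    X=np.stack([(u-p['cx'])/p['fx']*d,(v-p['cy'])/p['fy']*d,d],-1)
    Rm=R.from_rotvec(p['rvec']).as_matrix()
    return (X-np.array(p['tvec']).ravel())@Rm, d>0
def proj(p,P):
    Rm=R.from_rotvec(p['rvec']).as_matrix()
    c=np.atleast_2d(P)@Rm.T+np.array(p['tvec']).ravel()
    return np.stack([c[:,0]/c[:,2]*p['fx']+p['cx'],c[:,1]/c[:,2]*p['fy']+p['cy']],-1)
E
python3 - <<'E'
from h import *
o=manip.get_obs(); print(o)
for n in ['scene','side','wrist']:
    p=cam(n,n+'0'); print(n,p['fx'],p['rvec'],p['tvec'])
    if n!='wrist':
      for q in ['pry_bar','cover','tray','sander']:
        for r in nets.trace(p,q):
            C,m=cloud(p); k=r['region']&m; print(n,q,round(r['score'],2),np.round(r['xy']),k.sum(),np.round(np.median(C[k],0),3))
E
```

```text
pics
{'t': 0.0, 'q': array([ 1.19167648e+00,  3.79389897e-01,  1.73478190e+00,  2.30255141e-05,
        1.02844704e+00, -3.32826953e-02]), 'joint_velocities': array([ 0.00152781, -0.00090795, -0.00102437, -0.00042344, -0.0015696 ,
        0.00065797]), 'joint_torque': array([-1.80053092e-03, -7.63738918e+01, -4.34360504e+01,  6.50195265e-02,
        4.25718818e-02, -7.15880424e-05]), 'tool_pos': array([0.23721242, 0.6583835 , 0.40410064]), 'ee_rot': array([-1.35375721, -0.95012369,  0.95156197]), 'ft_force': array([ 0.13309045, -0.88199379, -1.6742369 ]), 'wrist_torque': array([-0.04633496, -0.04793756,  0.01798194]), 'grip_width': 0.9988229324540645}
scene 484.29121294100986 [ 1.32690991  2.3997751  -0.75332578] [ 0.28576185 -0.32094262  2.23238106]
scene pry_bar 0.63 [334. 235.] 290 [0.516 0.306 0.02 ]
scene pry_bar 0.5 [356. 196.] 298 [0.285 0.303 0.018]
scene cover 0.74 [242. 222.] 500 [0.686 0.002 0.108]
scene tray 0.83 [201. 167.] 2103 [ 0.516 -0.32   0.007]
scene sander 0.84 [237. 239.] 1693 [0.758 0.047 0.109]
side 436.28286237788427 [ 2.23572197 -0.95528963  0.37918443] [-0.366648    0.33436062  1.42393265]
side pry_bar 0.76 [172. 210.] 204 [0.3   0.273 0.026]
side pry_bar 0.52 [228. 219.] 308 [0.426 0.088 0.023]
side pry_bar 0.5 [205. 183.] 299 [0.497 0.304 0.021]
side cover 0.6 [291. 174.] 396 [0.695 0.01  0.112]
side tray 0.75 [350. 222.] 563 [ 0.733 -0.256  0.019]
side tray 0.63 [323. 268.] 3300 [ 0.507 -0.311  0.009]
side sander 0.61 [294. 188.] 1948 [ 0.668 -0.001  0.096]
side sander 0.36 [361. 340.] 285 [ 0.362 -0.566  0.024]
side sander 0.17 [208. 180.] 292 [0.507 0.304 0.021]
wrist 266.69464149228867 [-2.39784403 -1.68456924 -0.21076851] [-0.70028831 -0.0278982   0.38990681]
```

View pics/scene0.png

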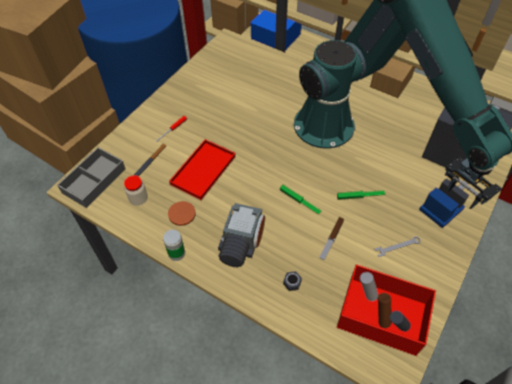

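View pics/side0.png

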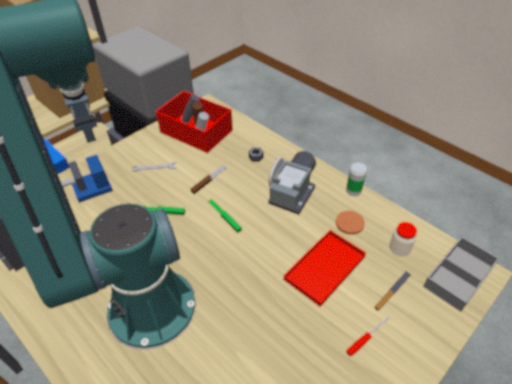

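View pics/wrist0.png

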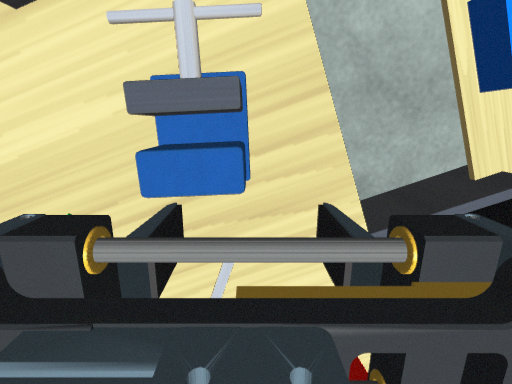

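```bash
python3 - <<'E'
from h import *
ps=cam('scene'); pd=cam('side')
a=cv2.resize(ps['image'][180:290,210:370],None,fx=5,fy=5,interpolation=cv2.INTER_CUBIC)
cv2.imwrite('pics/c1.png',cv2.resize(a[:,:,::-1],(800,550)))
b=cv2.resize(pd['image'][140:240,170:330],None,fx=5,fy=5,interpolation=cv2.INTER_CUBIC)
cv2.imwrite('pics/c2.png',b[:,:,::-1])
for n,p in (('scene',ps),('side',pd)):
    C,m=cloud(p)
    for r in nets.trace(p,'pry_bar')+nets.trace(p,'rasp'):
        k=r['region']&m&(C[...,2]>0.006); P=C[k]
        if len(P)<30: continue
        c,(w,h),an=cv2.minAreaRect((P[:,:2]*1000).astype(np.float32))
        print(n,round(r['score'],2),np.round(r['xy']),np.round(c),round(w),round(h),round(an,1),'z',np.round(np.percentile(P[:,2],[5,50,95]),3), 'rgb',np.median(p['image'][k],0))
    # tray
    for r in nets.trace(p,'tray')[:2]:
        P=C[r['region']&m]
        print('tray',np.round(r['xy']),cv2.minAreaRect((P[:,:2]*1000).astype(np.float32)))
    # housing: points by height
    k=m&(C[...,0]>0.5)&(C[...,0]<0.95)&(abs(C[...,1])<0.14)&(C[...,2]>0.03)
    P=C[k]; print('sander pts',len(P),P.min(0),P.max(0))
    for lo,hi in ((.088,.1),(.1,.107),(.107,.113),(.116,.126)):
        Q=P[(P[:,2]>lo)&(P[:,2]<hi)]; print(lo,hi,len(Q),cv2.minAreaRect((Q[:,:2]*1000).astype(np.float32)))
    np.save(n+'_s.npy',P)
E
```

```text
scene 0.84 [332. 240.] [523. 306.] 199 23 5.0 z [0.011 0.021 0.031] rgb [108.  91.  62.]
scene 0.69 [357. 194.] [276. 312.] 30 199 36.7 z [0.01  0.019 0.032] rgb [ 30. 148.  54.]
scene 0.54 [296. 198.] [432. 114.] 188 28 83.8 z [0.009 0.02  0.033] rgb [ 30. 150.  54.]
scene 0.44 [204. 172.] [ 513. -315.] 278 168 2.3 z [0.006 0.012 0.032] rgb [207.  18.   5.]
scene 0.75 [154. 158.] [ 591. -534.] 28 190 89.7 z [0.008 0.015 0.026] rgb [110.  78.  66.]
tray [204. 169.] ((501.93841552734375, -316.0750732421875), (299.9501953125, 167.56277465820312), 3.1958045959472656)
tray [185. 213.] ((732.0426635742188, -258.5151062011719), (122.51055908203125, 114.35143280029297), 1.467092514038086)
sander pts 2191 [ 0.59736659 -0.13987461  0.03007312] [0.91790985 0.10002692 0.15739979]
0.088 0.1 251 ((748.7846069335938, -45.221343994140625), (244.13124084472656, 288.5445861816406), 19.81944465637207)
0.1 0.107 304 ((778.5985717773438, 0.6258697509765625), (187.72354125976562, 333.0770263671875), 71.44415283203125)
0.107 0.113 422 ((784.1912841796875, -2.5876007080078125), (188.1434783935547, 324.4554
[... 596 characters left out ...]
84814453125), 1.8577109575271606)
tray [207. 180.] ((522.3842163085938, 321.0021667480469), (207.9651641845703, 54.079864501953125), 5.2036662101745605)
sander pts 2019 [ 0.59497511 -0.13998933  0.03001621] [0.91531808 0.09565961 0.15908783]
0.088 0.1 244 ((744.441650390625, -21.0794677734375), (157.79873657226562, 312.5501708984375), 73.44091796875)
0.1 0.107 149 ((729.483642578125, -34.396575927734375), (242.596435546875, 251.771728515625), 9.598321914672852)
0.107 0.113 339 ((744.5050659179688, -33.7564697265625), (214.8448944091797, 244.41815185546875), 9.031306266784668)
0.116 0.126 449 ((744.3263549804688, -32.96160888671875), (218.98739624023438, 240.6863555908203), 8.724801063537598)
```

View pics/c1.png

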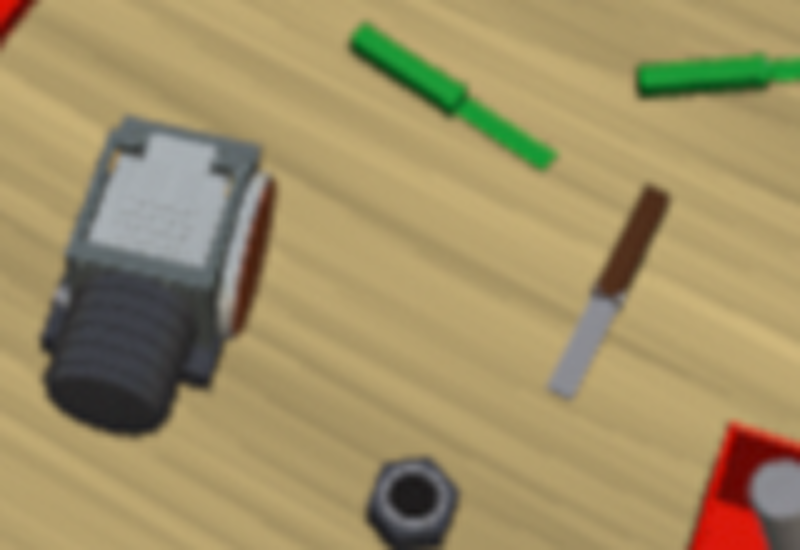

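View pics/c2.png

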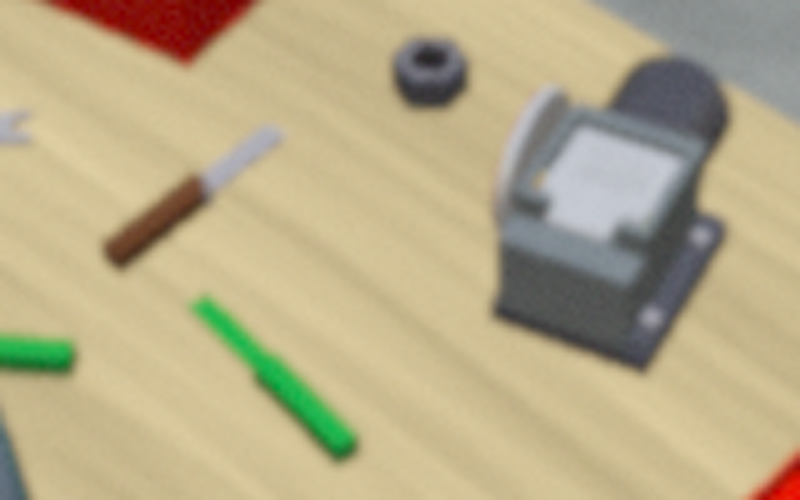

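```bash
python3 - <<'E'
from h import *
from scipy.optimize import least_squares
S=np.load('side_s.npy');C=np.load('scene_s.npy')
P=np.vstack([S,C]); P=P[(P[:,0]<0.86)&(P[:,1]>-0.1)&(P[:,1]<.13)]
# normals unavailable: histogram approach; front face & sill & walls
def fr(P,x,y,a):
    c,s=np.cos(a),np.sin(a); d=P[:,:2]-[x,y]; return np.c_[d@[c,s],d@[-s,c],P[:,2]]
boxes=[((-82,64),(-56,56),(12,95)),((-52,64),(-56,-45),(95,120)),((-52,64),(45,56),(95,120)),((-52,-40),(-56,-28),(95,120)),((-52,-40),(28,56),(95,120)),((-61,47),(-45,45),(104,108)),((-5,29),(64,76),(30,145)),((47,64),(-56,56),(95,120))]
def sd(Q):
    out=[]
    for b in boxes:
        b=np.array(b)/1000; c=b.mean(1);h=(b[:,1]-b[:,0])/2
        q=abs(Q-c)-h
        out.append(np.linalg.norm(np.maximum(q,0),axis=1)+np.minimum(q.max(1),0))
    return np.min(out,0)
best=None
for a0 in np.radians([-10,0,10,20]):
    def f(v):
        Q=fr(P,*v[:3]); Q=Q+[0,0,v[3]]
        k=(Q0[:,0]<.06)&(Q0[:,1]>-.075)&(Q0[:,1]<.062)
        return np.where(k,sd(Q),0)
    v=np.array([.69,0,a0,0])
    for it in range(4):
        Q0=fr(P,*v[:3]); r=least_squares(f,v,loss='soft_l1',f_scale=.002,x_scale=[.01,.01,.1,.01]); v=r.x
    e=np.abs(f(v)); print(np.degrees(a0),v[:2],np.degrees(v[2]),v[3],r.cost,np.median(e[e>0]))
E
```

```text
-10.0 [0.6933925  0.00810711] 16.273520771510682 -0.004072028422011391 0.005804096006006967 0.0017049345507150898
0.0 [0.69339245 0.00810709] 16.273510825443033 -0.004077200967922772 0.005804101501552649 0.0017027281255470317
10.0 [0.69340584 0.00810952] 16.259142278726703 -0.004077143247860458 0.005794219507200531 0.001704101728070324
20.0 [0.6933925  0.00810711] 16.273520997844738 -0.004072028698231756 0.005804096006012799 0.0017049348269354558
```

```bash
cat >> h.py <<'E'
def toolR(yaw,flip=1,tilt=0):
    """tool y down (fingers), z along flip*bar axis; tilt>0 = bar tip up (rad)"""
    c,s=np.cos(yaw),np.sin(yaw)
    ax=np.array([c*np.cos(tilt),s*np.cos(tilt),np.sin(tilt)])       # bar x
    up=np.array([-c*np.sin(tilt),-s*np.sin(tilt),np.cos(tilt)])
    y=-up; z=flip*ax; x=np.cross(y,z)
    return np.stack([x,y,z],1)
def rel(Rt,pt,base=None):
    """relative move from (R,p) to target TCP pose: deg, mm"""
    if base is None:
        o=manip.get_obs(); base=(R.from_rotvec(o['ee_rot']).as_matrix(),o['tool_pos'])
    R0,p0=base
    return np.round(np.r_[np.degrees(R.from_matrix(R0.T@Rt).as_rotvec()),1000*R0.T@(np.array(pt)-p0)],1)
E
python3 - <<'E'
from h import *
o=manip.get_obs(); R0=R.from_rotvec(o['ee_rot']).as_matrix(); print(R0.round(3))
p=cam('wrist'); Rm=R.from_rotvec(p['rvec']).as_matrix(); c=-Rm.T@np.ravel(p['tvec'])
print('cam pos in tool',R0.T@(c-o['tool_pos']),'axes',(R0.T@Rm.T).round(3))
y=np.radians(5)
for f in (1,-1):
    print(rel(toolR(y,f),[.508,.305,.30]))
# overlay on crops
ps=cam('scene')
a=np.radians(16.27)
def S(P): P=np.array(P,float)/1000; return np.c_[.6934+P[:,0]*np.cos(a)-P[:,1]*np.sin(a),.0081+P[:,0]*np.sin(a)+P[:,1]*np.cos(a),P[:,2]]
pts=S([[-82,-56,95],[-82,56,95],[64,56,120],[64,-56,120],[-52,-56,120],[-52,56,120],[-61,-25,109],[-61,25,109],[-52,-28,120],[-52,28,120]])
for nm in ('scene','side'):
    q=cam(nm); uv=proj(q,pts); b=cv2.resize(q['image'],None,fx=6,fy=6,interpolation=cv2.INTER_CUBIC)[:,:,::-1].copy()
    for u in uv: cv2.circle(b,tuple(int(t) for t in (u+.5)*6),3,(0,0,255),-1)
    m=(uv.mean(0)*6).astype(int); cv2.imwrite(f'pics/ov_{nm}.png',b[m[1]-250:m[1]+250,m[0]-300:m[0]+300])
E
```

```text
[[ 0.339 -0.    -0.941]
 [ 0.941  0.     0.339]
 [-0.    -1.     0.   ]]
cam pos in tool [0.00031889 0.01998523 0.0689444 ] axes [[ 1.    -0.    -0.   ]
 [-0.    -0.246  0.969]
 [-0.    -0.969 -0.246]]
[  -0.   155.2   -0.  -240.9  104.8 -374.6]
[  -0.   -24.8    0.  -240.9  104.8 -374.6]
```

View pics/ov_scene.png

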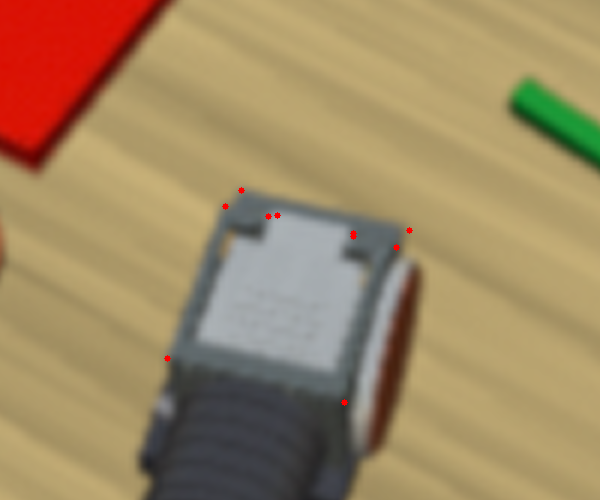

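View pics/ov_side.png

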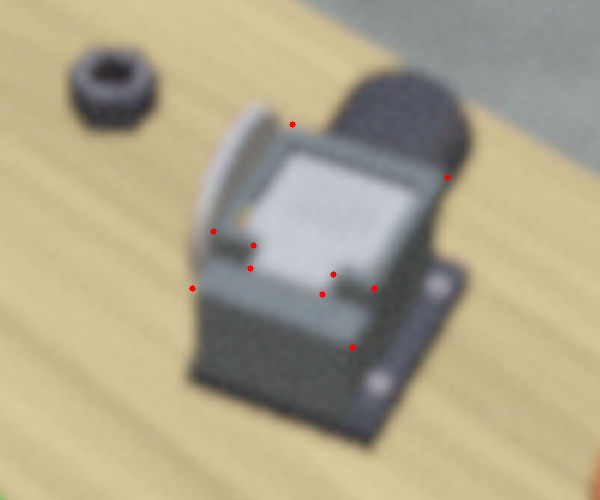

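```bash
python3 - <<'E'
from h import *
print(rel(toolR(np.radians(16),-1),[.745,.02,.43]))
E
```

```text
[   0.   -35.8    0.  -428.7  -25.3 -694.1]
```

jog_arm:
  commands:
    - [[0,-35.8,0,-428.7,-25.3,-694.1,-1],[0,-35.8,0,-428.7,-25.3,-694.1,-1],[0,-35.8,0,-428.7,-25.3,-694.1,-1],[0,-35.8,0,-428.7,-25.3,-694.1,-1],[0,-35.8,0,-428.7,-25.3,-694.1,-1]]

```text
t: 1.57
tool_pos: [0.3662, 0.4959, 0.4113]
ee_rot: [-1.065, -1.411, 1.411]
ft_force: [0.6, 0.4, 0.1]
grip_width: 0.998
```

```bash
python3 - <<'E'
from h import *
print(rel(toolR(np.radians(16),-1),[.745,.02,.43]), manip.get_obs()['q'])
E
```

```text
[ 0.000e+00 -1.000e-01  0.000e+00 -5.616e+02 -1.870e+01 -2.337e+02] [ 8.97030130e-01  2.42121056e-01  1.90454969e+00 -3.12199160e-05
  9.94755413e-01 -9.51667288e-01]
```

jog_arm:
  commands:
    - [[0,0,0,-561.6,-18.7,-233.7,-1],[0,0,0,-561.6,-18.7,-233.7,-1],[0,0,0,-561.6,-18.7,-233.7,-1],[0,0,0,-561.6,-18.7,-233.7,-1],[0,0,0,-561.6,-18.7,-233.7,-1]]

```text
t: 1.98
tool_pos: [0.4949, 0.332, 0.4178]
ee_rot: [-1.068, -1.407, 1.406]
ft_force: [0.7, 0.9, -0.0]
grip_width: 1.002
```

jog_arm:
  commands:
    - [[0,0,0,-360,-12,-150,-1],[0,0,0,-360,-12,-150,-1],[0,0,0,-360,-12,-150,-1],[0,0,0,-360,-12,-150,-1],[0,0,0,-360,-12,-150,-1]]

```text
t: 2.4
tool_pos: [0.6237, 0.1682, 0.4242]
ee_rot: [-1.069, -1.407, 1.406]
ft_force: [0.3, 0.5, 0.4]
grip_width: 0.999
```

jog_arm:
  commands:
    - [[0,0,0,-168,-6,-70,-1],[0,0,0,-168,-6,-70,-1],[0,0,0,-168,-6,-70,-1],[0,0,0,-168,-6,-70,-1],[0,0,0,-168,-6,-70,-1]]

```text
t: 2.82
tool_pos: [0.7375, 0.0231, 0.4302]
ee_rot: [-1.071, -1.405, 1.405]
ft_force: [0.7, -0.5, 0.9]
grip_width: 1.004
```

```bash
python3 - <<'E'
from h import *
o=manip.get_obs();print(o['tool_pos'],o['q'])
p=cam('wrist','w1'); np.savez('w1.npz',**{k:np.array(v) for k,v in p.items()})
C,m=cloud(p)
for q in ('cover','cover_lip','sill_edge','catch_l'):
    for r in nets.trace(p,q): print(q,round(r['score'],2),np.round(r['xy']),r['region'].sum(),np.median(C[r['region']&m],0))
E
```

```text
[0.73752142 0.02309595 0.43015452] [-2.16014963e-04  4.11638225e-01  1.63757778e+00 -6.46854533e-04
  1.09111358e+00 -1.84001080e+00]
cover 0.56 [248. 135.] 7283 [0.68657304 0.00477196 0.10830499]
cover_lip 0.77 [249. 137.] 7272 [0.68657305 0.0047249  0.10830292]
sill_edge 0.79 [288. 157.] 12280 [0.69841233 0.03288149 0.1184557 ]
catch_l 0.32 [288. 158.] 12282 [0.69772498 0.03308241 0.11843748]
```

View pics/w1.png

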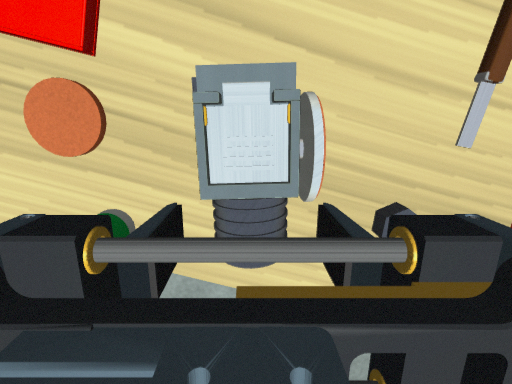

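```bash
cat > fit.py <<'E'
from h import *
p=dict(np.load('w1.npz')); C,m=cloud(p)
def S(P,v): 
    P=np.array(P,float)/1000;c,s=np.cos(v[2]),np.sin(v[2]); return np.c_[v[0]+P[:,0]*c-P[:,1]*s,v[1]+P[:,0]*s+P[:,1]*c,P[:,2]]
E
python3 - <<'E'
from fit import *
im=p['image']; b=cv2.resize(im[50:210,180:340],None,fx=5,fy=5,interpolation=cv2.INTER_CUBIC)[:,:,::-1]
cv2.imwrite('pics/w1c.png',b[:600])
Z=C[...,2]; k=m&(Z>.08)&(Z<.13)
for lo,hi in ((.085,.1),(.1,.106),(.106,.112),(.112,.125)): 
    kk=m&(Z>lo)&(Z<hi); kk[:, :185]=0; kk[:,302:]=0; kk[205:]=0
    Q=C[kk]; print(lo,len(Q),np.round(np.median(Q,0),4),cv2.minAreaRect((Q[:,:2]*1000).astype(np.float32)))
print(np.round(Z[60:110:2,245],4)); print(np.round(Z[130,195:300:3],4))
# top-wall component rect
from scipy.optimize import minimize
E
```

```text
0.085 2548 [ 0.6251 -0.0099  0.095 ] ((689.0187377929688, 11.7529296875), (163.16114807128906, 118.52601623535156), 17.491235733032227)
0.1 164 [0.6929 0.0284 0.1043] ((701.5364990234375, 18.771072387695312), (128.32470703125, 107.6211929321289), 17.37146759033203)
0.106 7363 [0.6881 0.0049 0.1083] ((697.5305786132812, 9.215934753417969), (136.7063751220703, 92.5970230102539), 16.847436904907227)
0.112 4296 [0.7173 0.0223 0.1198] ((697.1400146484375, 9.336906433105469), (133.36703491210938, 112.03528594970703), 16.93803596496582)
[ 0.     -0.0007  0.0952  0.0963  0.0957  0.0955  0.0962  0.095   0.0936
  0.0949  0.0943  0.1109  0.1111  0.1106  0.1107  0.109   0.1099  0.1077
  0.1079  0.1085  0.1063  0.1081  0.1085  0.1078  0.1076]
[0.121  0.12   0.1208 0.1192 0.1089 0.1068 0.1084 0.1073 0.1099 0.1089
 0.1086 0.1077 0.108  0.1074 0.1072 0.1068 0.1084 0.1083 0.1083 0.1072
 0.1082 0.1086 0.108  0.1069 0.1091 0.1075 0.1072 0.1082 0.1078 0.1069
 0.1089 0.1035 0.1196 0.1211 0.1199]
```

View pics/w1c.png

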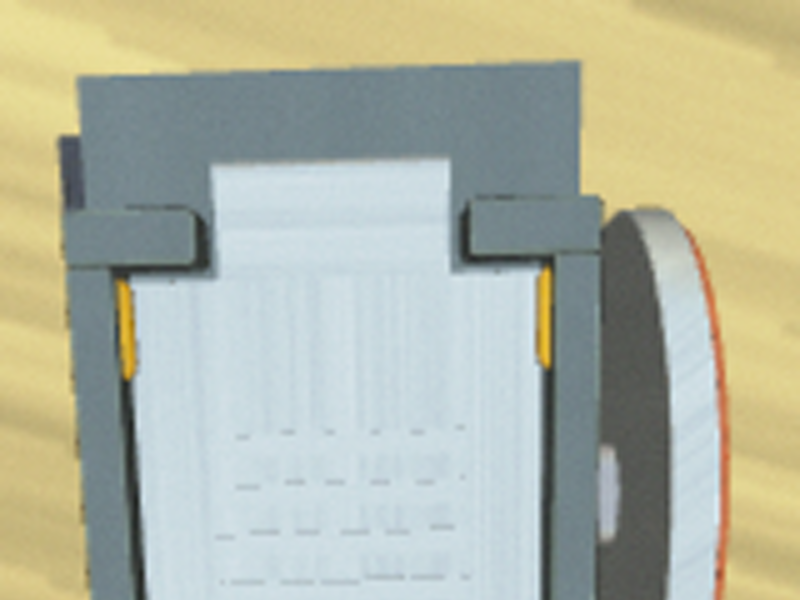

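```bash
python3 - <<'E'
from fit import *
Rm=R.from_rotvec(p['rvec']).as_matrix(); t=np.ravel(p['tvec']); c=-Rm.T@t
def bp(u,v,z):
    u=180+(u+.5)/5-.5; v=50+(v+.5)/5-.5
    d=Rm.T@np.array([(u-p['cx'])/p['fx'],(v-p['cy'])/p['fy'],1]); return c+d*(z-c[2])/d[2]
L=[(78,77,.095,-82,-55),(580,62,.095,-82,55),(66,212,.120,-52,-56),(602,197,.120,-52,56),(195,210,.12,-52,-28),(470,201,.12,-52,28),(212,165,.1089,-61,-25),(450,158,.1089,-61,25)]
W=np.array([bp(*l[:3]) for l in L]);M=np.array([l[3:] for l in L])/1000
print(W.round(4))
from scipy.optimize import least_squares
f=lambda v:(S(np.c_[M*1000,0*M[:,0]],v)[:,:2]-W[:,:2]).ravel()
r=least_squares(f,[.69,0,.28]);print(r.x,np.degrees(r.x[2]),(r.fun.reshape(-1,2)*1000).round(1))
# bar in view?
E
```

```text
[[ 0.6288 -0.0685  0.095 ]
 [ 0.5969  0.0359  0.095 ]
 [ 0.6578 -0.0595  0.12  ]
 [ 0.6258  0.0456  0.12  ]
 [ 0.6504 -0.0341  0.12  ]
 [ 0.6337  0.0198  0.12  ]
 [ 0.6399 -0.0343  0.1089]
 [ 0.6252  0.0138  0.1089]]
[0.69134195 0.00793108 0.29720933] 17.028840447068223 [[ 0.2 -0.1]
 [-0.1  0.6]
 [ 0.2 -1.3]
 [-0.6  0.6]
 [-0.5  0. ]
 [-0.3 -0.3]
 [ 0.4  0.4]
 [ 0.5  0.1]]
```

```bash
python3 - <<'E'
from h import *
o=manip.get_obs(); R0=R.from_rotvec(o['ee_rot']).as_matrix(); p0=o['tool_pos']; pt=np.array([.508,.305,.34])
y0=np.arctan2(R0[1,2],R0[0,2]); y0=y0%(2*np.pi); print(np.degrees(y0))
y1=np.radians(5)
b=(toolR(y0),p0)
for i in range(1,7):
    t=(toolR(y0+(y1-y0)*i/6),p0+(pt-p0)*i/6); print(rel(*t,b)); b=t
E
```

```text
195.57793478042117
[ 0.  31.8  0.  54.6 14.9 24. ]
[ 0.  31.8  0.  33.8 14.9 49.2]
[ 0.  31.8  0.   2.9 14.9 59.6]
[  0.   31.8   0.  -28.9  14.9  52.2]
[  0.   31.8   0.  -52.1  14.9  29.2]
[  0.   31.8   0.  -59.6  14.9  -2.6]
```

jog_arm:
  commands:
    - [[0,31.8,0,54.6,14.9,24,-1],[0,31.8,0,54.6,14.9,24,-1],[0,31.8,0,54.6,14.9,24,-1],[0,31.8,0,54.6,14.9,24,-1],[0,31.8,0,54.6,14.9,24,-1]]

```text
t: 3.48
tool_pos: [0.6963, 0.0751, 0.4152]
ee_rot: [-1.332, -0.994, 0.994]
ft_force: [-0.6, -0.0, 0.1]
grip_width: 1.003
```

jog_arm:
  commands:
    - [[0,31.8,0,33.8,14.9,49.2,-1],[0,31.8,0,33.8,14.9,49.2,-1],[0,31.8,0,33.8,14.9,49.2,-1],[0,31.8,0,33.8,14.9,49.2,-1],[0,31.8,0,33.8,14.9,49.2,-1]]

```text
t: 3.9
tool_pos: [0.6584, 0.1212, 0.4003]
ee_rot: [-1.495, -0.569, 0.569]
ft_force: [0.6, 0.2, -0.3]
grip_width: 1.001
```

jog_arm:
  commands:
    - [[0,31.8,0,2.9,14.9,59.6,-1],[0,31.8,0,2.9,14.9,59.6,-1],[0,31.8,0,2.9,14.9,59.6,-1],[0,31.8,0,2.9,14.9,59.6,-1],[0,31.8,0,2.9,14.9,59.6,-1]]

```text
t: 4.32
tool_pos: [0.6207, 0.1673, 0.3854]
ee_rot: [-1.566, -0.135, 0.135]
ft_force: [-0.8, 0.1, 0.4]
grip_width: 1.001
```

jog_arm:
  commands:
    - [[0,31.8,0,-28.9,14.9,52.2,-1],[0,31.8,0,-28.9,14.9,52.2,-1],[0,31.8,0,-28.9,14.9,52.2,-1],[0,31.8,0,-28.9,14.9,52.2,-1],[0,31.8,0,-28.9,14.9,52.2,-1]]

```text
t: 4.73
tool_pos: [0.5829, 0.2135, 0.3705]
ee_rot: [-1.55, 0.3, -0.3]
ft_force: [0.5, 0.1, 0.1]
grip_width: 1.0
```

jog_arm:
  commands:
    - [[0,31.8,0,-52.1,14.9,29.2,-1],[0,31.8,0,-52.1,14.9,29.2,-1],[0,31.8,0,-52.1,14.9,29.2,-1],[0,31.8,0,-52.1,14.9,29.2,-1],[0,31.8,0,-52.1,14.9,29.2,-1]]

```text
t: 5.15
tool_pos: [0.5451, 0.2597, 0.3556]
ee_rot: [-1.444, 0.731, -0.731]
ft_force: [0.6, -0.3, -0.5]
grip_width: 0.999
```

jog_arm:
  commands:
    - [[0,31.8,0,-59.6,14.9,-2.6,-1],[0,31.8,0,-59.6,14.9,-2.6,-1],[0,31.8,0,-59.6,14.9,-2.6,-1],[0,31.8,0,-59.6,14.9,-2.6,-1],[0,31.8,0,-59.6,14.9,-2.6,-1]]

```text
t: 5.57
tool_pos: [0.5074, 0.3058, 0.3406]
ee_rot: [-1.245, 1.151, -1.151]
ft_force: [0.3, 0.7, 0.3]
grip_width: 1.003
```

```bash
python3 - <<'E'
from h import *
o=manip.get_obs();print(o['t'],o['tool_pos'],o['q'])
p=cam('wrist','w2'); np.savez('w2.npz',**{k:np.array(v) for k,v in p.items()})
C,m=cloud(p); 
k=m&(C[...,2]>.006)&(C[...,2]<.04)&(abs(C[...,1]-.306)<.05)&(abs(C[...,0]-.52)<.15)
k[230:]=0
P=C[k]; print(len(P), cv2.minAreaRect((P[:,:2]*1000).astype(np.float32)))
for r in nets.trace(p,'pry_bar'):
    Q=C[r['region']&m&(C[...,2]>.006)]; print(r['score'],r['xy'],cv2.minAreaRect((Q[:,:2]*1000).astype(np.float32)),np.percentile(Q[:,2],[5,25,50,75,95]))
E
```

```text
5.5667 [0.50744868 0.30584806 0.34064431] [5.03071278e-01 2.98441115e-01 1.98446311e+00 8.27094878e-05
 8.58818236e-01 1.99549214e+00]
3057 ((537.027099609375, 309.5258483886719), (168.0068817138672, 26.236234664916992), 4.019644260406494)
0.75 [250.0, 162.5] ((532.6608276367188, 309.2508850097656), (176.71987915039062, 26.234561920166016), 4.1825175285339355) [0.01463634 0.01552981 0.0169093  0.02558923 0.02668179]
0.65 [496.4, 63.0] ((653.8571166992188, 66.01911926269531), (128.5347442626953, 22.758481979370117), 20.155426025390625) [0.00772844 0.0170299  0.02962789 0.04222506 0.0505236 ]
```

View pics/w2.png

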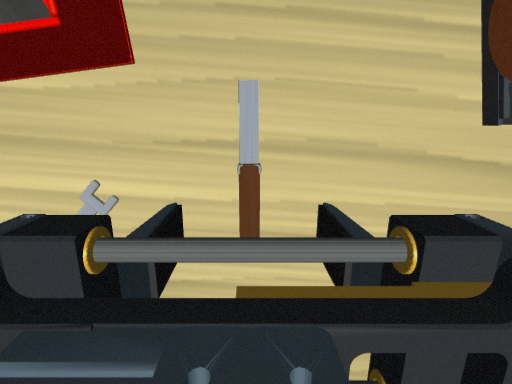

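```bash
python3 - <<'E'
from h import *
p=dict(np.load('w2.npz')); C,m=cloud(p)
k=m&(C[...,2]>.008)&(C[...,2]<.035)&(abs(C[...,1]-.309)<.04)&(C[...,0]>.5)&(C[...,0]<.64); k[235:]=0
P=C[k]; xs=np.arange(.5,.625,.01); c=[]
for x in xs:
    Q=P[abs(P[:,0]-x)<.005]
    if len(Q)>20: c.append((x,(Q[:,1].min()+Q[:,1].max())/2,np.ptp(Q[:,1]),np.median(Q[:,2])))
c=np.array(c); print((c*1000).round(1)); f=np.polyfit(c[:,0],c[:,1],1); print(np.degrees(np.arctan(f[0])),'tip x',P[:,0].max())
y=np.arctan(f[0]); xt=np.percentile(P[P[:,2]>.01][:,0],99.7); ox=xt-.115*np.cos(y); oy=np.polyval(f,ox); print(ox,oy)
print(rel(toolR(y),[ox,oy,.195]))
E
```

```text
[[500.  306.3  23.4  25.8]
 [510.  306.9  23.6  25.6]
 [520.  308.5  26.4  25.7]
 [530.  308.8  26.1  22.8]
 [540.  309.3  21.3  15.5]
 [550.  310.6  22.4  15.5]
 [560.  311.3  22.2  15.5]
 [570.  312.1  21.9  15.6]
 [580.  312.9  21.8  15.6]
 [590.  313.7  21.7  15.6]
 [600.  314.5  21.4  15.6]
 [610.  315.2  21.3  15.6]
 [620.  315.8  20.8  15.6]]
4.589225078207389 tip x 0.6212656563255758
0.5061453230927654 0.30690205685587446
[  0.    0.2  -0.   -1.6 145.7  -1.6]
```

jog_arm:
  commands:
    - [[0,0.2,0,-1.6,40,-1.6,-1],[0,0.2,0,-1.6,80,-1.6,-1],[0,0.2,0,-1.6,115,-1.6,-1],[0,0.2,0,-1.6,135,-1.6,-1],[0,0.2,0,-1.6,145.7,-1.6,-1]]

```text
t: 6.08
tool_pos: [0.5059, 0.306, 0.1922]
ee_rot: [-1.251, 1.149, -1.147]
ft_force: [0.1, -0.1, -0.4]
grip_width: 0.998
```

jog_arm:
  commands:
    - [[0,0,0,0,0,0,-1],[0,0,0,0,0,0,1],[0,0,0,0,0,0,1],[0,0,0,0,0,0,1],[0,0,0,0,0,0,1]]
  squeeze: 60

```text
t: 6.5
tool_pos: [0.5077, 0.3064, 0.1962]
ee_rot: [-1.244, 1.149, -1.15]
ft_force: [0.0, -0.1, 0.7]
grip_width: 0.739
```

jog_arm:
  commands:
    - [[0,0,0,0,0,0,1],[0,0,0,0,0,0,1],[0,0,0,0,0,0,1]]
  squeeze: 60

```text
t: 6.75
tool_pos: [0.5074, 0.3062, 0.1951]
ee_rot: [-1.245, 1.15, -1.15]
ft_force: [-1.1, -0.4, -0.1]
grip_width: 0.521
```

jog_arm:
  commands:
    - [[0,0,0,0,0,0,1],[0,0,0,0,0,0,1],[0,0,0,0,0,0,1],[0,0,0,0,0,0,1],[0,0,0,0,0,0,1]]

```text
t: 7.17
tool_pos: [0.5074, 0.3062, 0.1948]
ee_rot: [-1.246, 1.15, -1.15]
ft_force: [0.4, 0.6, -0.2]
grip_width: 0.261
```

jog_arm:
  commands:
    - [[0,0,0,0,-20,0,1],[0,0,0,0,-50,0,1],[0,0,0,0,-90,0,1],[0,0,0,0,-130,0,1],[0,0,0,0,-130,0,1]]

```text
t: 7.58
tool_pos: [0.509, 0.3071, 0.3318]
ee_rot: [-1.237, 1.146, -1.151]
ft_force: [2.8, 1.4, -1.0]
grip_width: 0.263
```

```bash
python3 - <<'E'
from h import *
o=manip.get_obs();print(o['t'],o['tool_pos'],o['q'],o['grip_width'],o['ft_force'])
p=cam('wrist','w3')
C,m=cloud(p); R0=R.from_rotvec(o['ee_rot']).as_matrix()
T=(C-o['tool_pos'])@R0  # tool coords
k=m&(abs(T[...,0])<.03)&(T[...,1]>.13)&(T[...,1]<.2)&(T[...,2]>.0); k[230:]=0
Q=T[k]; 
for z in np.arange(.02,.13,.01):
    q=Q[abs(Q[:,2]-z)<.005]
    if len(q)>5: print(round(z,3),len(q),((q[:,0].min()+q[:,0].max())/2*1000).round(1),(np.ptp(q[:,0])*1000).round(1),(np.median(q[:,1])*1000).round(1))
print('tip z',np.percentile(Q[:,2],99.7))
E
```

```text
7.5833 [0.50900853 0.30713352 0.33177741] [5.03708649e-01 3.13197226e-01 1.98475373e+00 7.41539790e-06
 8.34685246e-01 1.99483839e+00] 0.2625573636977286 [ 2.76888659  1.41072321 -1.02314258]
0.02 1771 -0.3 45.6 169.4
0.03 567 -0.3 21.8 179.3
0.04 577 -0.3 21.4 179.2
0.05 610 -0.3 21.1 179.3
0.06 642 -0.3 22.0 179.3
0.07 682 -0.2 21.7 179.2
0.08 711 -0.3 21.3 179.2
0.09 740 -0.3 22.0 179.3
0.1 777 -0.2 21.8 179.2
0.11 702 -0.3 21.4 179.2
tip z 0.11333672704996776
```

View pics/w3.png

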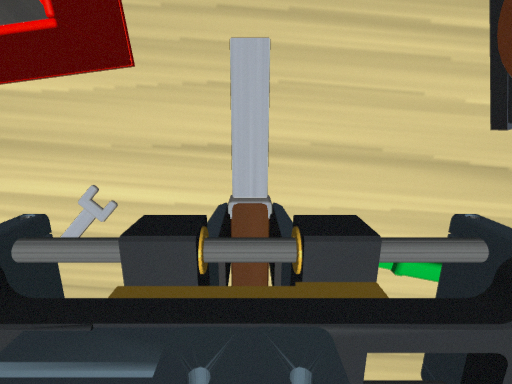

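```bash
cat >> h.py <<'E'
SX,SY,SA=.6913,.0079,np.radians(17.03)
def tcp_for(tipx,midz,tilt=0,tipy=0,tz=.114,ty=.1817):
    """TCP pose so that the bar tip (blade mid) is at sander (tipx,tipy) mm, height midz mm"""
    Rt=toolR(SA,1,tilt); c,s=np.cos(SA),np.sin(SA); x,y=tipx/1000,tipy/1000
    tip=np.array([SX+x*c-y*s,SY+x*s+y*c,midz/1000])
    return Rt,tip-Rt@[-.0003,ty,tz]
E
python3 - <<'E'
from h import *
o=manip.get_obs(); b=(R.from_rotvec(o['ee_rot']).as_matrix(),o['tool_pos'])
t=tcp_for(-110,180); print(t[1],rel(*t,b))
b=t; t=tcp_for(-110,100); print(rel(*t,b))
E
```

```text
[ 0.47720992 -0.05799026  0.3617    ] [-4.000e-01 -1.250e+01 -1.000e-01  3.609e+02 -3.440e+01 -5.970e+01]
[ 0.  0.  0.  0. 80.  0.]
```

jog_arm:
  commands:
    - [[0,-12.5,0,40,-30,-15,1],[0,-12.5,0,80,-34.4,-40,1],[0,-12.5,0,120,-34.4,-60,1],[0,-12.5,0,160,-34.4,-60,1],[0,-12.5,0,200,-34.4,-60,1]]

```text
t: 8.05
tool_pos: [0.4608, 0.1135, 0.3578]
ee_rot: [-1.338, 0.988, -0.985]
ft_force: [1.2, -0.1, -2.9]
grip_width: 0.262
```

```bash
python3 - <<'E'
from h import *
print(rel(*tcp_for(-110,180)))
E
```

```text
[ 1.000e-01  1.000e-01 -0.000e+00  1.687e+02 -3.800e+00 -3.490e+01]
```

jog_arm:
  commands:
    - [[0,0,0,40,-2,-8,1],[0,0,0,80,-2,-16,1],[0,0,0,120,-2,-25,1],[0,0,0,150,-2,-33,1],[0,0,0,160,-2,-35,1]]

```text
t: 8.47
tool_pos: [0.4758, -0.0515, 0.3599]
ee_rot: [-1.336, 0.99, -0.988]
ft_force: [0.4, 0.1, -3.0]
grip_width: 0.258
```

jog_arm:
  commands:
    - [[0,0,0,0,30,0,1],[0,0,0,0,55,0,1],[0,0,0,0,70,0,1],[0,0,0,0,75,0,1],[0,0,0,0,75,0,1]]

```text
t: 8.88
tool_pos: [0.4757, -0.048, 0.2843]
ee_rot: [-1.337, 0.99, -0.984]
ft_force: [-0.0, 0.5, -2.9]
grip_width: 0.257
```

```bash
python3 - <<'E'
from h import *
o=manip.get_obs(); print(o['q'],rel(*tcp_for(-110,99)))
p=cam('wrist','w4'); cam('side','s4'); np.savez('w4.npz',**{k:np.array(v) for k,v in p.items()})
C,m=cloud(p); R0=R.from_rotvec(o['ee_rot']).as_matrix()
T=(C-o['tool_pos'])@R0
k=m&(abs(T[...,0])<.02)&(T[...,1]>.165)&(T[...,1]<.2)&(T[...,2]>.03)&(T[...,2]<.13); k[230:]=0
Q=C[k]; d=Q-[SX,SY,0]; s=np.c_[d[:,:2]@[np.cos(SA),np.sin(SA)],d[:,:2]@[-np.sin(SA),np.cos(SA)],d[:,2]]*1000
for x in range(-195,-95,10):
    q=s[abs(s[:,0]-x)<5]; 
    if len(q)>5: print(x,((q[:,1].min()+q[:,1].max())/2).round(1),np.median(q[:,2]).round(1))
print('tip',np.percentile(s[:,0],99.5))
E
```

```text
[-1.49259300e-01  2.29695861e-01  2.22199156e+00  5.63062252e-05
  6.93767641e-01  1.12357567e+00] [ 0.2  0.  -0.1 10.   3.6 -1.5]
-195 10.3 105.0
-185 10.3 105.0
-175 10.3 105.0
-165 10.4 104.9
-155 10.3 104.8
-145 10.4 104.9
-135 10.3 104.8
-125 10.4 104.7
-115 10.3 104.8
-105 10.3 104.4
tip -109.69769249432649
```

View pics/w4.png

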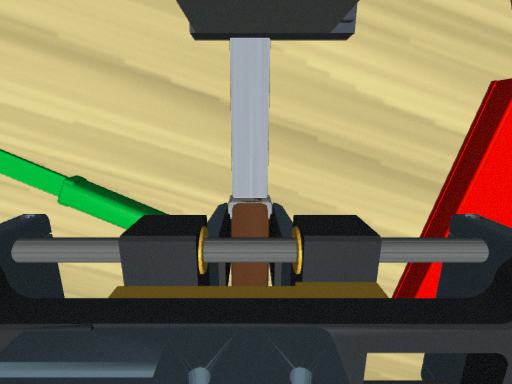

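```bash
cat > ik.py <<'E'
from h import *
from scipy.optimize import least_squares
D=np.array([[.37939,1.73478,.6998,.4041],[.2421,1.90455,.6165,.4113],[.41164,1.63758,.7379,.43015],[.29844,1.98446,.5925,.34064],[.2297,2.22199,.4781,.2843],[.3132,1.98475,.5945,.33178]])
def pred(v,q2,q3): # a,h',L1,L2,off
    a,h,L1,L2,e=v
    return a+L1*np.sin(q2)+L2*np.sin(q2+q3+e),h+L1*np.cos(q2)+L2*np.cos(q2+q3+e)
f=lambda v:np.r_[pred(v,D[:,0],D[:,1])[0]-D[:,2],pred(v,D[:,0],D[:,1])[1]-D[:,3],1e-3*(v-[0,.2,.6,.55,0])]
V=least_squares(f,[0,.2,.6,.55,0]).x
def joints(t,d):
    Rt,p=t; y=Rt[:,1]; w=p-d*y; r=np.hypot(w[0],w[1]); z=w[2]-d  # z in "tcp-down" equiv
    th=np.arccos(np.clip(-y[2],-1,1))
    s=least_squares(lambda q:np.array(pred(V,*q))-[r,z],[.3,2.]).x
    return s,np.pi-th-s.sum()
if __name__=='__main__':
    print(V,np.abs(f(V)[:12]).max())
    for d in (.08,.12,.16,.2):
        print(d,[np.round(np.r_[joints(tcp_for(*a),d)],3) for a in ((-110,99),(-37,99),)])
E
python3 - <<'E'
from ik import *
print(V,np.abs(f(V)[:12]).max())
def pivot(th,ins=45):
    # blade underside rests on edge (-82,95); tip mid at ins along
    th=np.radians(th); 
    x=-82+ins*np.cos(th)-2.5*np.sin(th); z=95+ins*np.sin(th)+2.5*np.cos(th)
    return tcp_for(x,z,th)
for d in (.08,.12,.16,.2):
    for th in (0,12,24,28):
        s,q5=joints(pivot(th),d); print(d,th,s.round(3),round(q5,3),pivot(th)[1].round(3))
E
```

```text
[-6.18444563e-05  2.38515298e-01  5.51916811e-01  6.05130620e-01
  6.74815409e-02] 0.0005924644279635682
0.08 0 [0.334 2.088] 0.72 [ 0.547 -0.037  0.279]
0.08 12 [0.306 2.186] 0.44 [ 0.512 -0.047  0.261]
0.08 24 [0.316 2.271] 0.136 [ 0.481 -0.057  0.235]
0.08 28 [0.33  2.294] 0.029 [ 0.472 -0.06   0.225]
0.12 0 [0.334 2.088] 0.72 [ 0.547 -0.037  0.279]
0.12 12 [0.298 2.201] 0.433 [ 0.512 -0.047  0.261]
0.12 24 [0.307 2.298] 0.118 [ 0.481 -0.057  0.235]
0.12 28 [0.322 2.325] 0.006 [ 0.472 -0.06   0.225]
0.16 0 [0.334 2.088] 0.72 [ 0.547 -0.037  0.279]
0.16 12 [0.29  2.216] 0.426 [ 0.512 -0.047  0.261]
0.16 24 [0.298 2.325] 0.099 [ 0.481 -0.057  0.235]
0.16 28 [0.315 2.356] -0.018 [ 0.472 -0.06   0.225]
0.2 0 [0.334 2.088] 0.72 [ 0.547 -0.037  0.279]
0.2 12 [0.282 2.23 ] 0.42 [ 0.512 -0.047  0.261]
0.2 24 [0.29  2.352] 0.081 [ 0.481 -0.057  0.235]
0.2 28 [0.31  2.385] -0.043 [ 0.472 -0.06   0.225]
```

jog_arm:
  commands:
    - [[0,0,0,0,30,0,1],[0,0,0,0,55,0,1],[0,0,0,0,75,0,1],[0,0,0,0,84,0,1],[0,0,0,0,85,0,1]]

```text
t: 9.4
tool_pos: [0.4763, -0.0481, 0.2006]
ee_rot: [-1.336, 0.988, -0.986]
ft_force: [-0.9, 0.2, -3.2]
grip_width: 0.26
```

jog_arm:
  commands:
    - [[0,0,0,0,0,0,1]]

```text
t: 9.48
tool_pos: [0.4769, -0.0483, 0.2019]
ee_rot: [-1.335, 0.987, -0.987]
ft_force: [-0.9, -0.6, -3.1]
grip_width: 0.255
```

jog_arm:
  commands:
    - [[0,0,0,0,3,0,1],[0,0,0,0,5.5,0,1],[0,0,0,0,6,0,1],[0,0,0,0,6,0,1]]

```text
t: 9.82
tool_pos: [0.4765, -0.0483, 0.1956]
ee_rot: [-1.335, 0.987, -0.988]
ft_force: [-0.1, 0.9, -3.0]
grip_width: 0.258
```

jog_arm:
  commands:
    - [[0,0,0,0,0.7,0,1],[0,0,0,0,0.7,0,0],[0,0,0,0,0.7,0,0],[0,0,0,0,0.7,0,0],[0,0,0,0,0.7,0,0]]

```text
t: 10.23
tool_pos: [0.4765, -0.0483, 0.1946]
ee_rot: [-1.335, 0.987, -0.987]
ft_force: [-0.4, 0.3, 1.3]
grip_width: 0.492
```

```bash
python3 - <<'E'
from h import *
o=manip.get_obs(); R0=R.from_rotvec(o['ee_rot']).as_matrix(); print(o['tool_pos'],o['grip_width'])
y=np.arctan2(R0[1,2],R0[0,2]); print(np.degrees(y))
g=o['tool_pos']+.172*R0[:,1]; g[2]=.028
for ti in (-8,-16):
    Rt=toolR(y,1,np.radians(ti)); print(rel(Rt,g-.172*Rt[:,1]))
E
```

```text
[ 0.47647082 -0.04831779  0.19458628] 0.49200956570738624
17.06042699500812
[-8.  -0.   0.   0.  -3.7 24. ]
[-16.   -0.    0.    0.    1.3  47.4]
```

jog_arm:
  commands:
    - [[0,0,0,0,-5,0,0],[-6,0,0,0,-6,18,0],[-12,0,0,0,-3,35.7,0],[-16,0,0,0,1.3,47.4,0],[-16,0,0,0,1.3,47.4,0]]

```text
t: 10.65
tool_pos: [0.5237, -0.0339, 0.1933]
ee_rot: [-1.566, 1.156, -0.871]
ft_force: [0.3, -0.0, -0.6]
grip_width: 0.499
```

jog_arm:
  commands:
    - [[0,0,0,0,0,0,1],[0,0,0,0,0,0,1],[0,0,0,0,0,0,1],[0,0,0,0,0,0,1],[0,0,0,0,0,0,1]]
  squeeze: 60

```text
t: 11.07
tool_pos: [0.5211, -0.0346, 0.1933]
ee_rot: [-1.564, 1.156, -0.871]
ft_force: [-1.5, -0.5, 1.9]
grip_width: 0.257
```

```bash
python3 - <<'E'
from h import *
o=manip.get_obs(); R0=R.from_rotvec(o['ee_rot']).as_matrix(); print(o['tool_pos'],o['grip_width'],o['ft_force'],(o['tool_pos']+.172*R0[:,1]),np.degrees(np.arcsin(R0[2,2])))
E
```

```text
[ 0.52110293 -0.0345788   0.19332361] 0.25675486960270966 [-1.54686324 -0.4669761   1.92912135] [ 0.47578925 -0.04842705  0.02797883] -15.990603508529604
```

```bash
cat >> h.py <<'E'
GT=np.radians(16.0); GX=.114; GZ=-.0155
def tcp2(tipx,midz,tilt=0,tipy=0):
    Rb=toolR(SA,1,tilt); ax=Rb[:,2]; up=-Rb[:,1]
    Rt=toolR(SA,1,tilt-GT); c,s=np.cos(SA),np.sin(SA); x,y=tipx/1000,tipy/1000
    tip=np.array([SX+x*c-y*s,SY+x*s+y*c,midz/1000])
    return Rt,tip-GX*ax-GZ*up-.172*Rt[:,1]
def pivot(deg,ins=45,lift=0):
    th=np.radians(deg)
    x=-82+ins*np.cos(th)-2.5*np.sin(th); z=95+lift+ins*np.sin(th)+2.5*np.cos(th)
    return tcp2(x,z,th)
E
python3 - <<'E'
from ik import *
print(rel(*tcp2(-110,104)))
for th in (0,12,24,30): print(th,pivot(th)[1].round(3),[np.round(np.r_[joints(pivot(th),d)],2) for d in (.08,.2)])
E
```

```text
[ -0.    0.   -0.    9.2 -87.6 -26.6]
0 [ 0.592 -0.022  0.278] [array([0.43, 1.96, 0.48]), array([0.47, 1.89, 0.5 ])]
12 [ 0.556 -0.033  0.27 ] [array([0.37, 2.06, 0.64]), array([0.38, 2.05, 0.65])]
24 [ 0.523 -0.044  0.254] [array([0.34, 2.16, 0.51]), array([0.32, 2.19, 0.49])]
30 [ 0.507 -0.048  0.243] [array([0.33, 2.2 , 0.36]), array([0.31, 2.25, 0.34])]
```

jog_arm:
  commands:
    - [[0,0,0,0,-20,-6,1],[0,0,0,3,-45,-14,1],[0,0,0,6,-70,-22,1],[0,0,0,9.2,-87.6,-26.6,1],[0,0,0,9.2,-87.6,-26.6,1]]

```text
t: 11.48
tool_pos: [0.5239, -0.0441, 0.288]
ee_rot: [-1.561, 1.152, -0.875]
ft_force: [1.5, -1.3, -2.4]
grip_width: 0.257
```

jog_arm:
  commands:
    - [[0,0,0,0,0,0,1]]

```text
t: 11.57
tool_pos: [0.5229, -0.0438, 0.2851]
ee_rot: [-1.563, 1.155, -0.873]
ft_force: [0.2, -0.1, -2.9]
grip_width: 0.259
```

```bash
cat > meas.py <<'E'
from h import *
import sys
def meas(name):
    o=manip.get_obs(); p=cam('wrist',name)
    C,m=cloud(p); d=C-[SX,SY,0]
    s=np.stack([d[...,:2]@[np.cos(SA),np.sin(SA)],d[...,:2]@[-np.sin(SA),np.cos(SA)],d[...,2]],-1)*1000
    Rt=R.from_rotvec(o['ee_rot']).as_matrix(); T=((C-o['tool_pos'])@Rt)*1000
    Tb=(T-[0,172,0])@R.from_rotvec([np.degrees(0),0,0]).as_matrix()
    c,sn=np.cos(GT),np.sin(GT)
    bx=Tb[...,2]*c-Tb[...,1]*sn*1; bz=-Tb[...,1]*c-Tb[...,2]*sn
    print('t',o['t'],'F',o['ft_force'].round(1),'tool tilt',np.degrees(np.arcsin(Rt[2,2])).round(2),'w',round(o['grip_width'],3))
    return o,p,s,T,m,bx,bz
E
python3 - <<'E'
from meas import *
o,p,s,T,m,bx,bz=meas('w5')
print(rel(*tcp2(-110,100)))
v,u=np.indices(m.shape)
col=p['image'].astype(int)
k=m&(abs(T[...,0])<14)&(v<235)&(abs(s[...,2]-106)<12)&(s[...,0]<-95)
q=s[k]
for x in range(-195,-100,10):
    a=q[abs(q[:,0]-x)<5]
    if len(a)>5: print(x,len(a),((a[:,1].min()+a[:,1].max())/2).round(1),np.ptp(a[:,1]).round(1),np.median(a[:,2]).round(1))
print('tip',np.percentile(q[:,0],99.5))
E
```

```text
t 11.5667 F [ 0.2 -0.1 -2.9] tool tilt -15.88 w 0.259
[-0.   0.  -0.   0.2  3.2  0.8]
-195 881 0.0 25.9 107.9
-185 570 0.1 22.0 107.3
-175 631 0.1 22.1 107.3
-165 696 0.0 21.8 107.3
-155 772 0.2 22.2 107.3
-145 862 0.1 22.0 107.4
-135 975 0.1 22.0 107.4
-125 1060 0.1 21.9 107.4
-115 1245 0.1 22.1 107.4
-105 240 0.0 21.9 107.1
tip -108.54239602988687
```

View pics/w5.png

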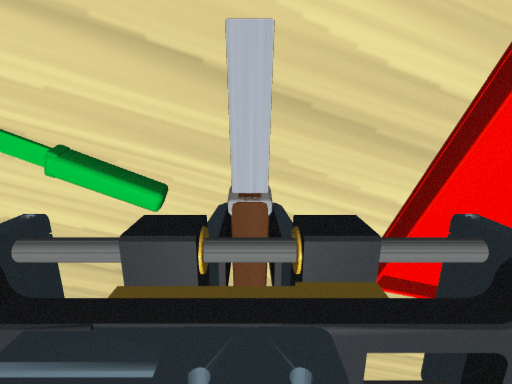

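```bash
sed -i 's/GX=.114; GZ=-.0155/GX=.115; GZ=-.0139/' h.py; python3 - <<'E'
from h import *
print(rel(*tcp2(-108.5,98.8)),rel(*tcp2(-85,98.8)))
E
```

```text
[-0.   0.  -0.   0.2  5.8  2. ] [-0.   0.  -0.   0.2 -0.7 24.6]
```

jog_arm:
  commands:
    - [[0,0,0,0,3,1,1],[0,0,0,0,5.8,2,1],[0,0,0,0,5.8,2,1],[0,0,0,0,2,15,1],[0,0,0,0,-0.7,24.6,1]]

```text
t: 12.03
tool_pos: [0.5461, -0.0364, 0.2779]
ee_rot: [-1.565, 1.157, -0.87]
ft_force: [0.1, -1.0, -3.2]
grip_width: 0.26
```

jog_arm:
  commands:
    - [[0,0,0,0,0,0,1]]

```text
t: 12.12
tool_pos: [0.5474, -0.0362, 0.2783]
ee_rot: [-1.564, 1.155, -0.871]
ft_force: [-0.5, -0.1, -2.5]
grip_width: 0.257
```

```bash
cat >> meas.py <<'E'
def blade(name,x0,x1,zc=102):
    o,p,s,T,m,bx,bz=meas(name)
    v,u=np.indices(m.shape)
    k=m&(abs(T[...,0])<9)&(v<235)&(abs(s[...,2]-zc)<30)
    q=s[k]
    for x in range(x0,x1,8):
        a=q[abs(q[:,0]-x)<4]
        if len(a)>5: print(x,len(a),np.median(a[:,1]).round(1),np.percentile(a[:,2],[10,50,90]).round(1))
    return o,p,s,T,m
E
python3 - <<'E'
from meas import *
blade('w6',-180,-20); print(rel(*tcp2(-85,98.8)),rel(*tcp2(-35,98.8)))
E
```

```text
t 12.1167 F [-0.5 -0.1 -2.5] tool tilt -15.96 w 0.257
-180 361 -0.2 [110.  110.9 111.6]
-172 603 -0.2 [100.1 104.2 109.8]
-164 361 -0.1 [ 99.9 100.6 101.3]
-156 389 -0.1 [ 99.9 100.6 101.2]
-148 430 0.4 [ 99.8 100.6 101.2]
-140 451 -0.1 [ 99.8 100.5 101.3]
-132 497 -0.1 [ 99.8 100.5 101.3]
-124 542 -0.1 [ 99.7 100.6 101.4]
-116 595 -0.1 [ 99.7 100.6 101.5]
-108 636 -0.1 [ 99.7 100.6 101.5]
-100 721 -0.0 [ 99.7 100.6 101.5]
-92 781 -0.0 [ 99.8 100.6 101.5]
-84 809 -0.0 [ 94.8 100.1 101.3]
-76 476 -0.0 [94.1 95.  96.1]
[ 0.   0.1  0.   0.1  0.5 -1. ] [  0.    0.1   0.    0.1 -13.3  47. ]
```

View pics/w6.png

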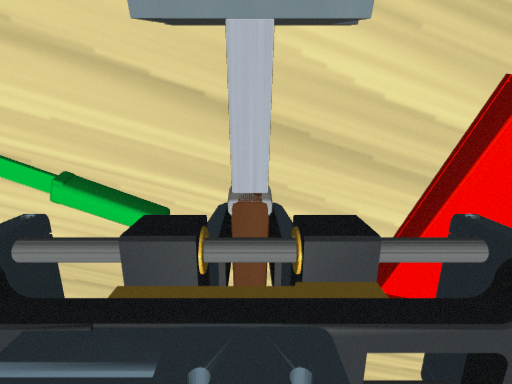

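jog_arm:
  commands:
    - [[0,0,0,0,-3,5,1],[0,0,0,0,-6.5,18,1],[0,0,0,0,-9.5,29,1],[0,0,0,0,-12.5,39,1],[0,0,0,0,-14.5,46.8,1]]

```text
t: 12.58
tool_pos: [0.5937, -0.0219, 0.2798]
ee_rot: [-1.564, 1.156, -0.871]
ft_force: [0.1, -0.0, -1.9]
grip_width: 0.259
```

jog_arm:
  commands:
    - [[0,0,0,0,0,0,1],[0,0,0,0,0,0,1]]

```text
t: 12.75
tool_pos: [0.5927, -0.0221, 0.2794]
ee_rot: [-1.565, 1.156, -0.871]
ft_force: [-0.5, 0.0, -3.2]
grip_width: 0.257
```

```bash
python3 - <<'E'
from meas import *
o,p,s,T,m=blade('w7',-148,-20)
print(o['q'].round(3))
q=cam('side'); b=cv2.resize(q['image'][135:225,230:350],None,fx=6,fy=6,interpolation=cv2.INTER_CUBIC)[:,:,::-1]; cv2.imwrite('pics/s7.png',b)
E
```

```text
t 12.75 F [-0.5  0.  -3.2] tool tilt -16.02 w 0.257
-148 181 0.1 [111.3 112.1 112.8]
-140 314 0.1 [111.4 112.1 112.7]
-132 375 0.1 [110.9 111.9 112.7]
-124 598 0.1 [101.1 104.1 110.4]
-116 365 0.1 [100.9 101.6 102.3]
-108 391 0.1 [100.9 101.6 102.3]
-100 424 0.1 [100.9 101.7 102.4]
-92 467 0.2 [100.8 101.6 102.3]
-84 491 0.2 [100.9 101.6 102.4]
-76 552 0.2 [100.7 101.6 102.4]
-68 590 0.2 [100.8 101.6 102.5]
-60 622 0.2 [102.4 111.2 112.5]
-52 812 0.2 [107.4 108.6 110.1]
-44 858 0.2 [107.2 108.1 108.9]
-36 984 0.2 [107.1 108.1 109. ]
-28 309 0.3 [107.2 108.1 109. ]
[-0.064  0.424  1.957 -0.114  1.026  1.281]
```

View pics/w7.png

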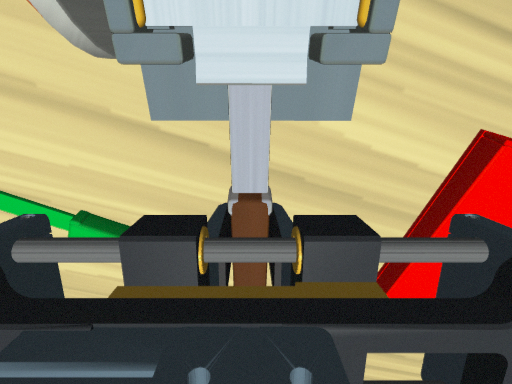

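View pics/s7.png

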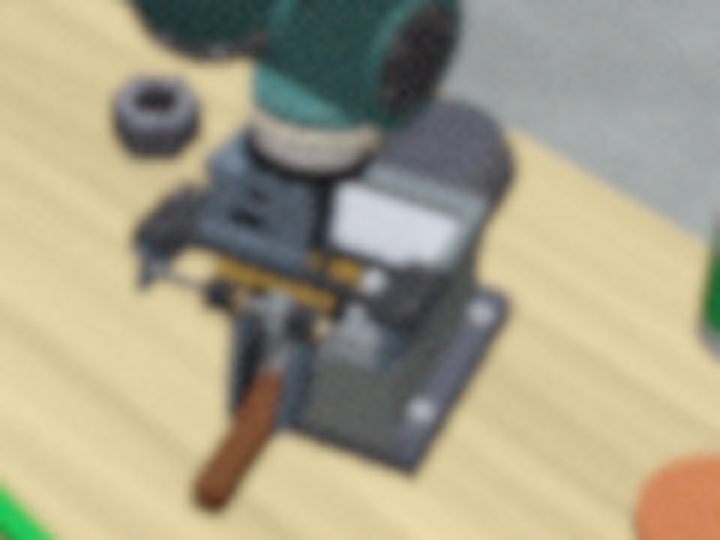

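```bash
cat > pry.py <<'E'
from h import *
def pry_pose(T0,th,down):
    R0,p0=T0; c,s=np.cos(SA),np.sin(SA)
    e=np.array([SX-.082*c,SY-.082*s,.095]); yax=np.array([-s,c,0])
    Q=R.from_rotvec(-np.radians(th)*yax).as_matrix()
    return Q@R0, e+Q@(p0-np.array([0,0,down])-e)
E
python3 - <<'E'
from pry import *
o=manip.get_obs(); T0=(R.from_rotvec(o['ee_rot']).as_matrix(),o['tool_pos']); np.savez('T0.npz',R=T0[0],p=T0[1])
for th in (0,4,8,12,16,20,22,24,26,28): print(th,rel(*pry_pose(T0,th,.0016),T0))
E
```

```text
0 [0.  0.  0.  0.  1.5 0.4]
4 [  4.   -0.   -0.   -0.    6.9 -11.2]
8 [  8.   -0.   -0.   -0.   13.1 -22.5]
12 [ 12.   -0.   -0.   -0.   20.1 -33.3]
16 [ 16.   -0.   -0.   -0.   27.8 -43.6]
20 [ 20.   -0.   -0.   -0.   36.2 -53.3]
22 [ 22.   -0.   -0.   -0.   40.6 -58. ]
24 [ 24.   -0.   -0.   -0.   45.2 -62.4]
26 [ 26.   -0.   -0.   -0.   50.  -66.8]
28 [ 28.   -0.   -0.   -0.   54.9 -70.9]
```

jog_arm:
  commands:
    - [[0,0,0,0,1.5,0.4,1],[4,0,0,0,6.9,-11.2,1],[6,0,0,0,10,-16.8,1],[8,0,0,0,13.1,-22.5,1],[8,0,0,0,13.1,-22.5,1]]
  squeeze: 60

```text
t: 13.27
tool_pos: [0.5673, -0.0299, 0.273]
ee_rot: [-1.449, 1.072, -0.932]
ft_force: [0.5, 0.8, -2.6]
grip_width: 0.26
```

```bash
python3 - <<'E'
from pry import *
from meas import *
blade('w8',-116,20,110)
d=np.load('T0.npz');T0=(d['R'],d['p'])
o=manip.get_obs(); print(o['q'].round(3),o['wrist_torque'].round(2),rel(*pry_pose(T0,8,.0016)))
E
```

```text
t 13.2667 F [ 0.5  0.8 -2.6] tool tilt -7.96 w 0.26
-116 372 0.1 [94.5 95.3 96.1]
-108 393 0.1 [95.5 96.3 97.2]
-100 448 0.1 [96.7 97.5 98.4]
-92 463 0.1 [97.7 98.6 99.5]
-84 512 0.2 [ 98.8  99.7 100.6]
-76 560 0.2 [ 99.8 100.8 101.6]
-68 639 0.2 [101.1 102.  102.9]
-60 765 0.2 [111.7 113.3 114.7]
-52 810 0.2 [109.6 110.5 111.7]
-44 854 0.2 [109.1 110.  110.9]
-36 935 0.2 [109.  109.9 110.9]
-28 13 -0.7 [108.2 108.8 109.2]
[-0.086  0.386  2.027 -0.069  0.861  1.236] [-0.05  0.74  0.01] [ 0.1 -0.  -0.  -0.1  0.1  0.4]
```

View pics/w8.png

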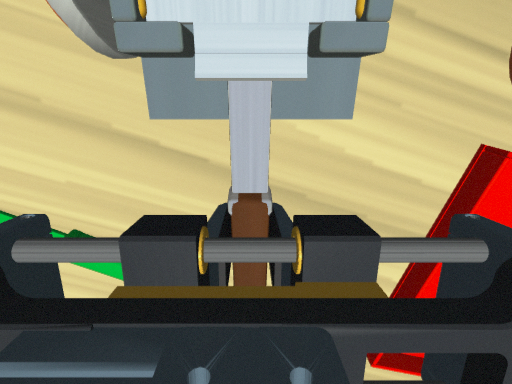

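```bash
python3 - <<'E'
from pry import *
d=np.load('T0.npz');T0=(d['R'],d['p'])
b=pry_pose(T0,8,.0016)
for th in (11,14,17,20,22): print(th,rel(*pry_pose(T0,th,.0016),b))
b=pry_pose(T0,20,.0016)
for th in (22,24,25,26,27): print(th,rel(*pry_pose(T0,th,.0016),b))
E
```

```text
11 [ 3.  -0.  -0.  -0.   4.  -8.8]
14 [  6.   -0.   -0.   -0.    8.4 -17.4]
17 [  9.   -0.   -0.   -0.   13.2 -25.7]
20 [ 12.   -0.   -0.   -0.   18.5 -33.7]
22 [ 14.   -0.   -0.   -0.   22.3 -38.9]
22 [ 2.  -0.  -0.  -0.   2.6 -5.9]
24 [  4.   -0.   -0.   -0.    5.4 -11.7]
25 [  5.   -0.   -0.   -0.    6.9 -14.5]
26 [  6.   -0.   -0.   -0.    8.4 -17.4]
27 [  7.   -0.   -0.   -0.   10.  -20.2]
```

jog_arm:
  commands:
    - [[3,0,0,0,4,-8.8,1],[6,0,0,0,8.4,-17.4,1],[9,0,0,0,13.2,-25.7,1],[12,0,0,0,18.5,-33.7,1],[12,0,0,0,18.5,-33.7,1]]

```text
t: 13.73
tool_pos: [0.533, -0.0404, 0.2591]
ee_rot: [-1.277, 0.945, -1.012]
ft_force: [-2.6, 0.3, -0.5]
grip_width: 0.259
```

```bash
python3 - <<'E'
from pry import *
from meas import *
blade('w9',-116,20,110)
d=np.load('T0.npz');T0=(d['R'],d['p'])
o=manip.get_obs(); print(o['q'].round(3),o['wrist_torque'].round(2),rel(*pry_pose(T0,20,.0016)))
E
```

```text
t 13.7333 F [-2.6  0.3 -0.5] tool tilt 4.0 w 0.259
-116 392 0.2 [86.7 87.9 89.3]
-108 409 0.2 [89.5 90.9 92.1]
-100 452 0.2 [92.5 93.8 95.1]
-92 524 0.2 [95.2 96.7 98.2]
-84 552 0.2 [ 98.4  99.7 101. ]
-76 592 0.3 [101.3 102.6 103.9]
-68 667 0.3 [104.2 105.6 107. ]
-60 1250 0.3 [107.4 125.1 127.4]
-52 760 0.3 [121.2 122.4 124.2]
-44 840 0.3 [120.  120.9 121.8]
-36 411 0.3 [119.1 120.  120.8]
[-0.123  0.346  2.124  0.049  0.61   1.111] [-0.06  0.43  0.01] [ 0.1 -0.  -0.  -0.1  0.1 -0.1]
```

View pics/w9.png

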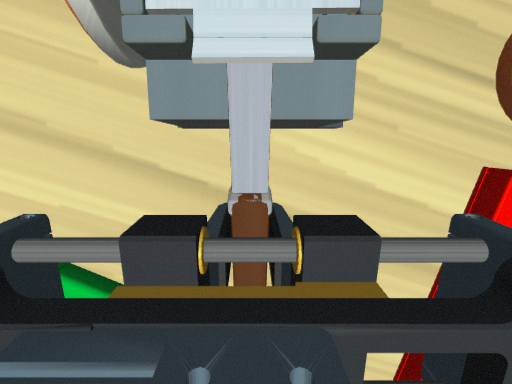

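jog_arm:
  commands:
    - [[2,0,0,0,2.6,-5.9,1],[4,0,0,0,5.4,-11.7,1],[4,0,0,0,5.4,-11.7,1]]

```text
t: 14.03
tool_pos: [0.5235, -0.0435, 0.2535]
ee_rot: [-1.22, 0.902, -1.037]
ft_force: [-1.3, 0.7, 0.1]
grip_width: 0.262
```

```bash
python3 - <<'E'
from pry import *
from meas import *
blade('w10',-116,20,110)
d=np.load('T0.npz');T0=(d['R'],d['p'])
o=manip.get_obs(); print(o['q'].round(3),o['wrist_torque'].round(2),rel(*pry_pose(T0,24,.0016)))
b=pry_pose(T0,24,.0016)
for th in (20,16,12,8,4,0): print(th,rel(*pry_pose(T0,th,.0016),b))
q=cam('side'); b=cv2.resize(q['image'][135:225,230:350],None,fx=6,fy=6,interpolation=cv2.INTER_CUBIC)[:,:,::-1]; cv2.imwrite('pics/s10.png',b)
E
```

```text
t 14.0333 F [-1.3  0.7  0.1] tool tilt 7.97 w 0.262
-116 397 -0.0 [83.8 85.4 87. ]
-108 435 0.0 [87.3 89.  90.6]
-100 448 0.0 [91.1 92.6 94.1]
-92 522 0.0 [94.4 96.1 97.7]
-84 556 0.0 [ 98.1  99.7 101.3]
-76 617 0.0 [101.6 103.2 104.8]
-68 685 0.0 [105.2 106.7 108.4]
-60 1360 0.1 [109.1 112.  129.6]
-52 704 0.1 [123.3 124.7 126.9]
-44 793 0.1 [122.  122.9 123.8]
-36 417 0.1 [120.9 121.8 122.5]
[-0.136  0.34   2.153  0.116  0.526  1.041] [-0.01  0.41  0.08] [ 0.1 -0.  -0.  -0.2  0.3 -1. ]
20 [-4.   0.   0.   0.  -4.6 12. ]
16 [-8.   0.   0.   0.  -8.3 24.3]
12 [-12.    0.    0.    0.  -11.1  36.8]
8 [-16.    0.    0.    0.  -13.1  49.5]
4 [-20.    0.    0.    0.  -14.1  62.4]
0 [-24.    0.    0.    0.  -14.3  75.2]
```

View pics/s10.png

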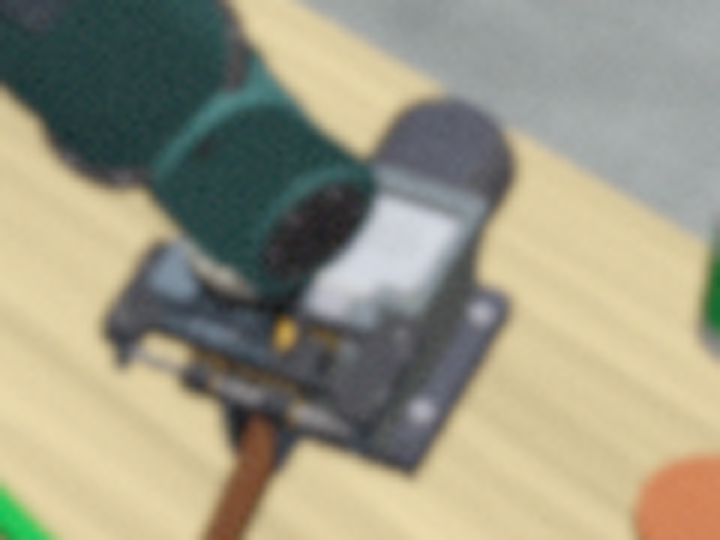

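jog_arm:
  commands:
    - [[-4,0,0,0,-4.6,12,1],[-8,0,0,0,-8.3,24.3,1],[-12,0,0,0,-11.1,36.8,1],[-12,0,0,0,-11.1,36.8,1]]

```text
t: 14.47
tool_pos: [0.5594, -0.0328, 0.2709]
ee_rot: [-1.397, 1.03, -0.96]
ft_force: [1.8, 0.6, -1.6]
grip_width: 0.26
```

```bash
python3 - <<'E'
from meas import *
blade('w11',-116,20,110)
E
```

```text
t 14.4667 F [ 1.8  0.6 -1.6] tool tilt -4.15 w 0.26
-116 371 -0.6 [92.8 93.8 94.8]
-108 396 -0.6 [94.5 95.5 96.6]
-100 416 -0.6 [96.1 97.2 98.2]
-92 473 -0.6 [97.9 98.8 99.9]
-84 502 -0.6 [ 99.6 100.5 101.5]
-76 540 -0.5 [101.3 102.1 103.2]
-68 606 -0.5 [102.8 103.8 104.9]
-60 1002 -0.4 [104.8 127.6 129.3]
-52 885 -0.4 [123.  124.4 126.6]
-44 939 -0.4 [121.5 122.5 123.5]
-36 977 -0.4 [120.1 121.2 122.2]
-28 66 -0.8 [119.1 120.  120.9]
```

View pics/w11.png

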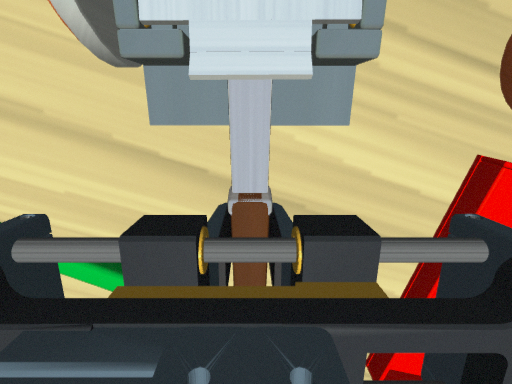

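```bash
python3 - <<'E'
from pry import *
d=np.load('T0.npz');T0=(d['R'],d['p'])
b=pry_pose(T0,12,.0016)
for th,dn in ((8,.0016),(4,.0012),(2,.0008)): print(th,rel(*pry_pose(T0,th,dn),b))
B=pry_pose(T0,2,.0008)
for f in (-.04,-.08,-.11): 
    print(f,rel(B[0],B[1]+f*np.array([np.cos(SA),np.sin(SA),0]),B))
E
```

```text
8 [-4.   0.   0.   0.  -4.6 12. ]
4 [-8.   0.   0.   0.  -8.7 24.3]
2 [-10.    0.    0.    0.  -10.6  30.5]
-0.04 [  0.    0.    0.   -0.    9.7 -38.8]
-0.08 [  0.    0.    0.   -0.   19.4 -77.6]
-0.11 [ 0.000e+00  0.000e+00  0.000e+00 -1.000e-01  2.670e+01 -1.067e+02]
```

jog_arm:
  commands:
    - [[-4,0,0,0,-4.6,12,1],[-8,0,0,0,-8.7,24.3,1],[-10,0,0,0,-10.6,30.5,1],[-10,0,0,0,-10.6,30.5,1]]

```text
t: 14.85
tool_pos: [0.5872, -0.0239, 0.2779]
ee_rot: [-1.536, 1.135, -0.887]
ft_force: [0.2, -0.2, -3.6]
grip_width: 0.26
```

jog_arm:
  commands:
    - [[0,0,0,0,4.8,-19.4,1],[0,0,0,0,9.7,-38.8,1],[0,0,0,0,17,-68,1],[0,0,0,0,24,-96,1],[0,0,0,0,26.7,-106.7,1]]

```text
t: 15.27
tool_pos: [0.4772, -0.0568, 0.2768]
ee_rot: [-1.535, 1.137, -0.886]
ft_force: [-0.4, 0.7, -2.5]
grip_width: 0.255
```

```bash
python3 - <<'E'
from meas import *
blade('w12',-188,-80,105)
o=manip.get_obs();print(o['tool_pos'],o['q'].round(3))
for nm in ('scene','side'):
    p=cam(nm); C,m=cloud(p)
    d=C-[SX,SY,0]; s=np.stack([d[...,:2]@[np.cos(SA),np.sin(SA)],d[...,:2]@[-np.sin(SA),np.cos(SA)],d[...,2]],-1)*1000
    q=s[m&(abs(s[...,1])<20)&(s[...,2]>85)&(s[...,2]<150)]
    for x in (-56,-48,-36,-20,0,20,40): 
        a=q[abs(q[:,0]-x)<4]; 
        if len(a): print(nm,x,len(a),np.median(a[:,2]).round(1))
    # tray walls: red, z 
    im=p['image'].astype(int); red=(im[...,0]>120)&(im[...,1]<60)&(im[...,2]<60)&m
    k=red&(C[...,1]<-.2)&(C[...,1]>-.45)&(C[...,0]>.3)&(C[...,0]<.75)
    P=C[k]; r=cv2.minAreaRect((P[(P[:,2]>.022)][:,:2]*1000).astype(np.float32)); print(nm,'tray',len(P),r,np.percentile(P[:,2],[5,50,95,99]))
E
```

```text
t 15.2667 F [-0.4  0.7 -2.5] tool tilt -14.05 w 0.255
-188 559 1.1 [ 99.3 100.1 100.9]
-180 624 1.1 [ 99.6 100.4 101.2]
-172 675 1.1 [ 99.8 100.6 101.5]
-164 732 1.1 [100.  100.9 101.8]
-156 828 1.1 [100.4 101.2 102.1]
-148 169 1.1 [100.4 101.3 102.2]
[ 0.47701704 -0.05695712  0.27693659] [-0.15   0.275  2.186 -0.132  0.907  1.217]
scene -56 26 127.8
scene -48 24 123.5
scene -36 19 122.1
scene -20 25 116.4
scene 0 19 116.9
scene 20 24 113.0
scene 40 12 114.4
scene tray 1825 ((568.2870483398438, -319.1483154296875), (201.7509307861328, 394.96807861328125), 81.71406555175781) [-0.00136741  0.00668133  0.02886571  0.03566792]
side -56 17 100.9
side -48 31 102.2
side -36 23 122.2
side -20 15 121.5
side 0 10 120.3
side 20 14 116.2
side 40 12 111.9
side tray 2956 ((565.487060546875, -324.22674560546875), (196.71717834472656, 400.0), 81.87812805175781) [0.00317245 0.00831793 0.02989848 0.03615327]
```

View pics/w12.png

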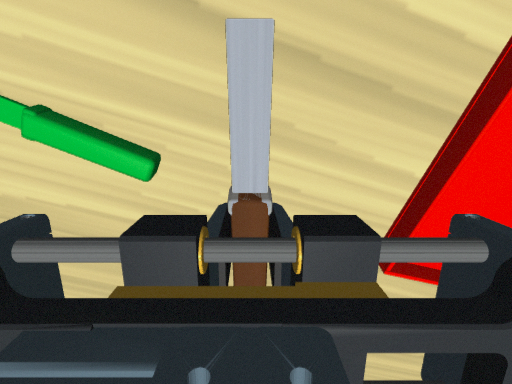

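```bash
cat >> h.py <<'E'
def place(ox,oy,oz,yaw,tilt=0):
    """TCP pose with bar origin (underside of handle) at ox,oy,oz"""
    Rb=toolR(yaw,1,tilt); Rt=toolR(yaw,1,tilt-GT)
    g=np.array([ox,oy,oz])+Rb@[0,-(.013-GZ),0]
    return Rt,g-.172*Rt[:,1]
E
python3 - <<'E'
from h import *
for nm in ('scene','side'):
    p=cam(nm); C,m=cloud(p)
    for r in nets.trace(p,'tray')[:1]:
        k=r['region']&m; P=C[k]; k2=(P[:,2]>.02)&(P[:,2]<.035)&(P[:,0]>.34)&(P[:,0]<.69)&(P[:,1]<-.2)&(P[:,1]>-.43)
        print(nm,r['score'],r['xy'],cv2.minAreaRect((P[k2][:,:2]*1000).astype(np.float32)),cv2.minAreaRect((P[:,:2]*1000).astype(np.float32)))
o=manip.get_obs(); b=(R.from_rotvec(o['ee_rot']).as_matrix(),o['tool_pos'])
t=place(.498,-.316,.12,np.radians(3)); print(t[1],rel(*t,b))
E
```

```text
scene 0.7 [242.5, 220.3] ((0.0, 0.0), (0.0, 0.0), 0.0) ((685.0967407226562, 2.30743408203125), (108.7982406616211, 91.56427001953125), 14.89179515838623)
side 0.63 [324.4, 267.7] ((511.96405029296875, -312.3751525878906), (275.99322509765625, 162.27613830566406), 1.656981110572815) ((521.9021606445312, -306.6395263671875), (296.3463439941406, 174.5399169921875), 1.9126365184783936)
[ 0.54534465 -0.31351877  0.31223701] [ -2.1  13.6   3.6 264.5 -29.5 -23. ]
```

jog_arm:
  commands:
    - [[-2,3,0.6,35,-29,-3,1],[-2,6,2,75,-29,-6,1],[-2,10,3,115,-29,-10,1],[-2.1,13.6,3.6,155,-29,-13,1],[-2.1,13.6,3.6,195,-29,-17,1]]

```text
t: 16.03
tool_pos: [0.5304, -0.2476, 0.3103]
ee_rot: [-1.441, 1.371, -1.034]
ft_force: [0.4, 0.6, -3.1]
grip_width: 0.257
```

```bash
python3 - <<'E'
from h import *
t=place(.498,-.316,.12,np.radians(3)); print(rel(*t))
E
```

```text
[ 0.  -0.2  0.  66.6 -5.1 10.8]
```

jog_arm:
  commands:
    - [[0,0,0,30,-3,5,1],[0,0,0,55,-4,9,1],[0,0,0,64,-4,10.8,1],[0,0,0,64,-4,10.8,1],[0,0,0,64,-4,10.8,1]]

```text
t: 16.45
tool_pos: [0.5444, -0.3085, 0.3105]
ee_rot: [-1.443, 1.369, -1.03]
ft_force: [-0.1, 0.6, -2.3]
grip_width: 0.26
```

```bash
python3 - <<'E'
from h import *
o=manip.get_obs();print(o['t'],o['tool_pos'],o['q'].round(3),o['ft_force'])
p=cam('wrist','w13'); C,m=cloud(p)
im=p['image'].astype(int); red=(im[...,0]>90)&(im[...,1]<50)&(im[...,2]<50)&m
P=C[red&(C[...,2]>.024)&(C[...,2]<.036)&(C[...,1]<-.2)]
print(cv2.minAreaRect((P[:,:2]*1000).astype(np.float32)),P.min(0),P.max(0))
np.save('tw.npy',P)
q=cam('side'); C,m=cloud(q)
im=q['image'].astype(int); red=(im[...,0]>90)&(im[...,1]<50)&(im[...,2]<50)&m
P=C[red&(C[...,2]>.02)&(C[...,2]<.036)&(C[...,1]<-.2)&(C[...,1]>-.42)&(C[...,0]<.69)&(C[...,0]>.34)]
print(cv2.minAreaRect((P[:,:2]*1000).astype(np.float32)))
E
```

```text
16.45 [ 0.54442652 -0.30851504  0.3104871 ] [-0.534  0.418  1.888 -0.175  1.078  1.087] [-0.13482226  0.57030551 -2.32691608]
((495.8825378417969, -407.79156494140625), (418.97235107421875, 242.20791625976562), 70.11833190917969) [ 0.31371063 -0.56889931  0.0240056 ] [ 0.63187616 -0.2309251   0.03217291]
((510.2467041015625, -315.7383728027344), (271.2147521972656, 155.46701049804688), 1.894187092781067)
```

View pics/w13.png

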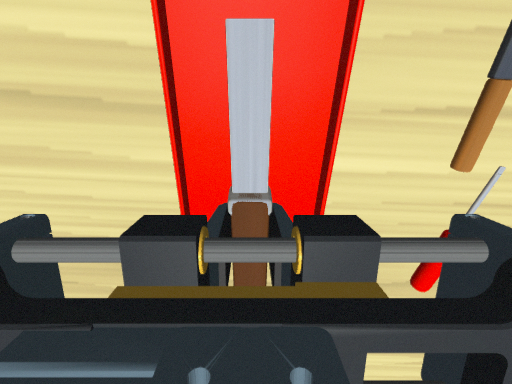

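```bash
python3 - <<'E'
from h import *
for z in (.06,.02,.009,.0055): print(z,rel(*place(.496,-.3145,z,np.radians(2.5))))
E
```

```text
0.06 [ 0.1  0.5  0.2  4.7 56.5 15.1]
0.02 [ 0.1  0.5  0.2  4.6 94.9 26.2]
0.009 [1.000e-01 5.000e-01 2.000e-01 4.600e+00 1.055e+02 2.930e+01]
0.0055 [1.000e-01 5.000e-01 2.000e-01 4.600e+00 1.088e+02 3.030e+01]
```

jog_arm:
  commands:
    - [[0.1,0.5,0.2,4.7,30,8,1],[0.1,0.5,0.2,4.7,60,16,1],[0.1,0.5,0.2,4.6,85,23.4,1],[0.1,0.5,0.2,4.6,98,27,1],[0.1,0.5,0.2,4.6,103,28.5,1]]

```text
t: 16.97
tool_pos: [0.5429, -0.3124, 0.2022]
ee_rot: [-1.437, 1.377, -1.033]
ft_force: [-0.7, 0.4, -2.6]
grip_width: 0.258
```

jog_arm:
  commands:
    - [[0,0,0,0,1,0.3,1],[0,0,0,0,1,0.3,1]]

```text
t: 17.13
tool_pos: [0.5439, -0.3135, 0.2041]
ee_rot: [-1.436, 1.375, -1.037]
ft_force: [-0.2, 0.2, -3.1]
grip_width: 0.257
```

```bash
python3 - <<'E'
from h import *
o=manip.get_obs();print(o['t'],o['tool_pos'],o['ft_force'])
print(rel(*place(.496,-.3145,.0055,np.radians(2.5))))
p=cam('wrist','w14'); C,m=cloud(p); T=(C-o['tool_pos'])@R.from_rotvec(o['ee_rot']).as_matrix()
v,u=np.indices(m.shape)
for x in (.54,.57,.6):
    k=m&(abs(C[...,0]-x)<.004)&(abs(T[...,0])<.009)&(v<200); print(x,np.median(C[k],0).round(4))
E
```

```text
17.1333 [ 0.54387856 -0.31351003  0.20407376] [-0.18725146  0.23271509 -3.0717686 ]
[-0.  -0.   0.  -1.1  6.2  1.3]
0.54 [ 0.5401 -0.3137  0.0262]
0.57 [ 0.5701 -0.3124  0.0262]
0.6 [ 0.6    -0.3111  0.0263]
```

View pics/w14.png

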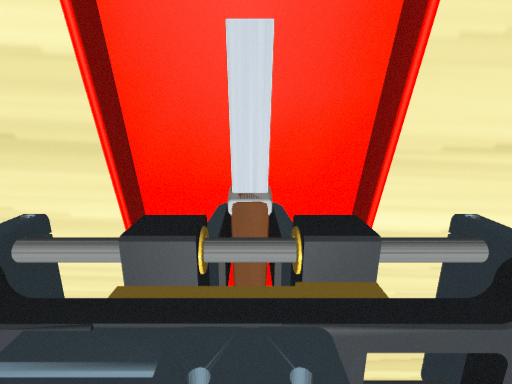

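jog_arm:
  commands:
    - [[0,0,0,0,2.5,0.7,1],[0,0,0,0,4.5,1.3,1],[0,0,0,0,5.2,1.5,1],[0,0,0,0,5.2,1.5,1]]

```text
t: 17.52
tool_pos: [0.5436, -0.3138, 0.1984]
ee_rot: [-1.436, 1.375, -1.037]
ft_force: [0.2, 0.8, 4.0]
grip_width: 0.259
```

jog_arm:
  commands:
    - [[0,0,0,0,0.2,0,1],[0,0,0,0,0.2,0,0],[0,0,0,0,0.2,0,0],[0,0,0,0,0.2,0,0],[0,0,0,0,0.2,0,0]]

```text
t: 17.93
tool_pos: [0.5433, -0.3137, 0.1976]
ee_rot: [-1.436, 1.376, -1.037]
ft_force: [0.2, 0.0, -1.2]
grip_width: 0.493
```

jog_arm:
  commands:
    - [[0,0,0,0,-20,-4,0],[0,0,0,0,-50,-10,0],[0,0,0,0,-90,-20,0],[0,0,0,0,-130,-30,0],[0,0,0,0,-150,-40,0]]

```text
t: 18.35
tool_pos: [0.5473, -0.3139, 0.3573]
ee_rot: [-1.435, 1.372, -1.04]
ft_force: [0.3, -0.9, 0.2]
grip_width: 0.502
```

jog_arm:
  commands:
    - [[0,0,0,0,0,0,0],[0,0,0,0,0,0,0]]

```text
t: 18.52
tool_pos: [0.5463, -0.3136, 0.3542]
ee_rot: [-1.435, 1.374, -1.039]
ft_force: [0.0, -0.2, -1.1]
grip_width: 0.5
```

```bash
python3 - <<'E'
from h import *
o=manip.get_obs();print(o['t'],o['tool_pos'],o['ft_force'])
cam('wrist','w15')
for nm in ('scene','side'):
    p=cam(nm,nm+'15'); C,m=cloud(p)
    d=C-[SX,SY,0]; s=np.stack([d[...,:2]@[np.cos(SA),np.sin(SA)],d[...,:2]@[-np.sin(SA),np.cos(SA)],d[...,2]],-1)*1000
    q=s[m&(abs(s[...,1])<20)&(s[...,2]>85)&(s[...,2]<150)]
    for x in (-56,-48,-36,-20,0,20,40): 
        a=q[abs(q[:,0]-x)<4]; 
        if len(a): print(nm,x,len(a),np.median(a[:,2]).round(1))
    uv=proj(p,[[SX,SY,.1],[.51,-.315,.02]]); print(uv.round())
    out=[]
    for (a,b) in uv.astype(int): out.append(cv2.resize(p['image'][max(b-45,0):b+45,a-40:a+40],(400,450),interpolation=cv2.INTER_CUBIC))
    cv2.imwrite(f'pics/f_{nm}.png',np.hstack(out)[:,:,::-1])
E
```

```text
18.5167 [ 0.54633864 -0.31364408  0.35418359] [ 0.0144881  -0.15578918 -1.13360284]
scene -56 26 125.7
scene -48 20 122.4
scene -36 22 122.5
scene -20 28 118.5
scene 0 28 115.2
scene 20 28 112.7
scene 40 10 111.2
[[243. 222.]
 [203. 167.]]
side -56 26 100.8
side -48 27 100.9
side -36 34 113.6
side -20 12 121.8
side 0 13 120.1
side 20 11 115.1
side 40 12 113.2
[[291. 178.]
 [325. 266.]]
```

View pics/f_scene.png

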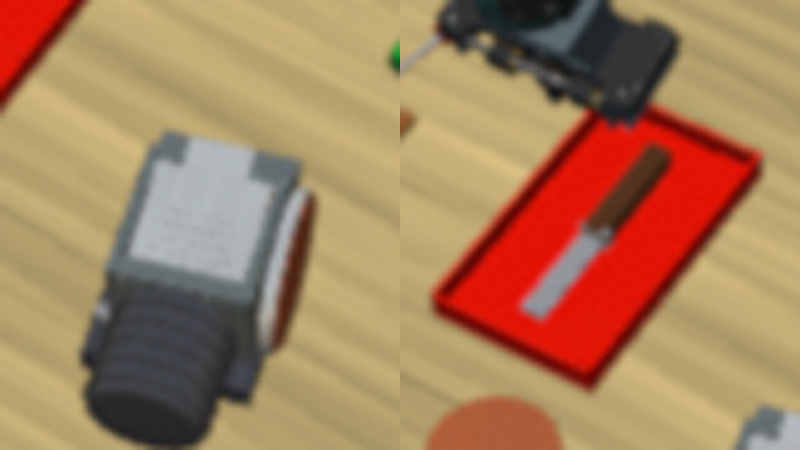

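View pics/f_side.png

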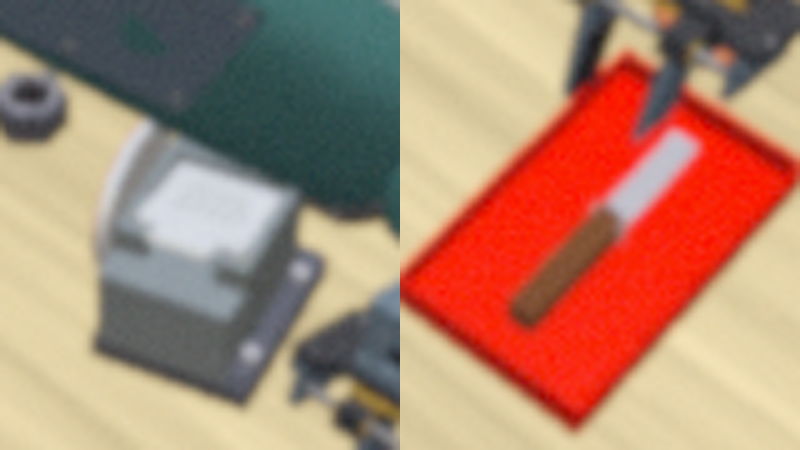

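View pics/w15.png

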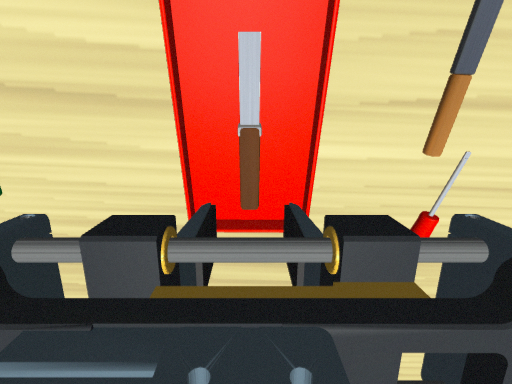

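```bash
python3 - <<'E'
from h import *
for nm in ('scene','side'):
    p=cam(nm); C,m=cloud(p)
    d=C-[SX,SY,0]; s=np.stack([d[...,:2]@[np.cos(SA),np.sin(SA)],d[...,:2]@[-np.sin(SA),np.cos(SA)],d[...,2]],-1)*1000
    k=m&(abs(s[...,1])<38)&(s[...,0]>-34)&(s[...,0]<38)&(s[...,2]>104)&(s[...,2]<135)
    q=s[k]
    for i in range(3):
        A=np.c_[np.ones(len(q)),q[:,:2]]; c=np.linalg.lstsq(A,q[:,2],rcond=None)[0]; r=q[:,2]-A@c; q=q[abs(r)<4]
    print(nm,len(q),c.round(3),'z at x=-50',(c[0]-50*c[1]).round(1),'tilt deg',np.degrees(np.arctan(c[1:])).round(2))
E
```

```text
scene 244 [ 1.158e+02 -1.790e-01  5.000e-03] z at x=-50 124.7 tilt deg [-10.14   0.27]
side 196 [ 1.18835e+02 -1.53000e-01  4.00000e-03] z at x=-50 126.5 tilt deg [-8.7   0.24]
```

```bash
python3 - <<'E'
from h import *
print(order.sign_off(), manip.get_obs()['t'])
E
```

```text
the job is handed in; nothing more can be done
the job is handed in; nothing more can be done
```

The sander's cover is up on its catches in its frame and the pry bar lies flat inside the red tray. I handed the job in at about 18.6 s of the 56 s; no verdict was reported.

- **How it went:** I picked the brown-handled bar and left the two green look-alikes alone. A first straight-down grip would have run the wrist out of range during the tilt. I set the bar down on bare bench, re-gripped it with the gripper leaned 16°, slid the blade about 46 mm past the sill edge and levered it to 24°.
- **Cover:** With the blade withdrawn it stayed up. The last depth readings put the lip about 15 to 17 mm above shut, within the stated 13 to 17 mm or at its top edge. The cover is level side to side to within 0.3°, which suggests both catches are engaged. I did not see the brass noses themselves afterwards.
- **Camera disagreement:** The two cameras differ slightly. The scene camera gives the lip height as 124.7 mm and the side camera 126.5 mm. The side camera's readings right at the front lip did not see the cover at all: they match the sill or the cheeks instead.
- **Bar and bench:** The final pictures show the bar inside the tray, clear of its walls, with the gripper above and touching nothing. I saw none of the other things on the bench moved. The measured wrist force stayed below about 5 N throughout, checked at the end of each move only.

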